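Fish the fallen seal out of the gap

TASK

A square stone seal has fallen into the narrow gap between the clear plastic organiser and the open wooden seal box. Take the bent rod from its wooden rest, fish the seal out with it through the right-hand end of the gap (as seen from the robot) until it lies on the cabinet top fully outside, about three centimetres clear, and lay the rod back in the cradles of its rest. Use only the rod on the seal: neither fingers nor arm may touch it.

Things in the scene. Friction and masses are not known exactly. Their poses are not given: they have to be found in the camera images.
- bent_rod: Bent rod, 250 g. Origin: centre of its square brass handle (110 long in x, 16 wide, 16 high), to be gripped there across y; balances 11 ahead. A 5 thick rod runs along +x and at x=+190 bends straight down to a flat foot 18 wide (y), 4 thick (x), 22 high, its underside 110 below the origin. z up. Starts lying in the rest, foot hanging 8 above the top.
- rod_rest: Fixed wooden rest, base 120 x 70 x 10; origin: centre of its underside, on the cabinet top; z up. Two uprights 8 thick, at x=-42 and +42 (76 free between), each end in an open cradle: flat floor 110 high, 36 wide (y) between cheeks 124 high. The handle lies level in both, along x, its centre 118 high.
- seal: Fallen seal: plain pale greenish stone column, 44 long (x), 24 wide, 24 high as it lies on its side on the cabinet top; 65 g. Origin: centre of its underside. It lies in the gap, length roughly along it, centre 60 to 100 inside the right-hand end. Other seals stand upright on the black slab: not wanted.
- gap_mouth (a point): Right-hand end of the gap (seen from the robot), at cabinet-top level (z=0), midway between its walls. +y points into the gap, +x to the organiser, z up. Gap 46 wide, 240 long, straight, open above and at both ends. +x wall: organiser 92 high, 160 deep; -x wall: seal box 80 high, 85 deep, its lid leaning open to 155 high on the side away from the gap. 110 beyond the mouth (-y) is free.
There are look-alikes about, which are no part of the job. Several things have the shape of the bent_rod; the one meant has the colours described above.

How it is judged:
On the way, in this order (a step that is already met when the one before it is completed fails the run):
1. the rod has been taken off its rest (distance between bent_rod and rod_rest above 0.16 m), for 0.2 s.
2. the seal has been drawn out through the right-hand end of the gap (y of seal in the frame of gap_mouth below -0.035 m and height (world z) of seal below 0.03 m), for 0.2 s.
At the end, for the whole second after the job is handed in: Seal lies still on the cabinet top, its centre 35 to 250 mm outside the right-hand end of the gap and within 120 mm of its line. Rod lies still in both cradles, foot down: centre within 20 mm of the rest's centre along and across, level within 8 degrees, along the rest within 15 degrees (all of step 2 and y of seal in the frame of gap_mouth above -0.25 m and x of seal in the frame of gap_mouth between -0.12 and 0.12 m and height (world z) of seal above -0.005 m and linear speed of each of seal, bent_rod below 0.02 m/s and x of bent_rod in the frame of rod_rest between -0.02 and 0.02 m and y of bent_rod in the frame of rod_rest between -0.02 and 0.02 m and z of bent_rod in the frame of rod_rest between 0.111 and 0.125 m and angle between bent_rod's own z axis and vertical below 0.15 rad and angle between the x axis of bent_rod and the x axis of rod_rest, either way round below 0.26 rad); the robot touches nothing.
It fails at once if the fingers touch the fallen seal (contact force between the fingers and seal above 0.2 N).
It fails at once if the arm touches the fallen seal (contact force between the arm and seal above 0.2 N).
It also fails if it takes over 53 s, if anything falls off the work surface, if the arm or the gripper's body presses on something with over 40 N, if the wrist force passes 120 N, or if a joint passes its speed limit or range.

ROBOT

A 7-joint arm with a two-finger parallel gripper is mounted at the origin on the work surface. World frame = base frame: x ahead of the robot, y to its left, z up, the work surface at z = 0. Lengths are in m, angles in rad, forces in N, time in s.
With the tool pointing down it reaches from about 0.4 to 0.875 m from the base axis. Payload 19.3 kg.
Tool frame: the origin (TCP) lies at the very end of the fingers, on their centre line; the grasp point (between the pads) lies 19 mm behind it; z points along the fingers, y is the direction in which the jaws open and shut (so a half turn about z gives the same grasp; the last joint's range is limited). The gripper opens to 85 mm and grips with 20 to 120 N. Pads are 22 mm wide; open, the fingers measure 114 mm over their backs; the gripper's body (76 mm by 85 mm) begins 54 mm behind the grasp point. The pads swing forward as they close: fully open they stand 13 mm farther back than shut.
Start: joints at [-1.36, 0.521, -0.036, 1.599, 0.021, 1.021, -0.113], TCP at [0.173, 0.601, 0.231] pointing down, gripper open.
Joint ranges: [-2.91, 2.91], [-0.3, 2.13], [-1.5, 1.42], [0.17, 2.43], [-1.26, 4.41], [0.16, 1.93], [-2.52, 2.52]. Speed limits (rad/s): [1.89, 1.89, 2.39, 2.39, 3.01, 3.01, 3.01].

INTERFACE

Orientations are given as [roll, pitch, yaw] about the fixed x, y, z axes, in that order (R = Rz(yaw) Ry(pitch) Rx(roll)).
In Python, from workcell import bot gives the robot as it stands. The module is installed in compiled form; this text tells all that it offers.
- The arm moves only by the shell command python3 -m inch 'ROWS' [FORCE]. ROWS is JSON, a list of rows, each an object of numbers: "dx", "dy", "dz": the shift along the tool's x, y, z in mm; "rx", "ry", "rz": the turn, a rotation vector about the tool's x, y, z in rad; "hand": the closure, from -1 (fully open) to 1 (shut), so that 0 is half open. In form: [{"dx": .., "dy": .., "dz": .., "rx": .., "ry": .., "rz": .., "hand": ..}, ...]. A call has 1 to 10 rows; each row shifts and turns the commanded pose from where the row before left it, along the tool's axes as they then stand; what a row does not reach is not made up. A row lasts 1/10 s, in which the tool goes at most 50 mm and 8.59 degrees, less where a joint would pass 70% of its speed; a pose out of reach is approached as far as the arm can. A call with a gripper value outside its range is refused whole. The fingers move at their own pace and stop on an object; FORCE is the grip in N (left out, the last holds). Time passes only in rows, so rows that do not move let the fingers close. It gives the time, the measured TCP pose, the force and the opening at its end, in the units of the state.
- bot.observe(): the state, without advancing time (a new reading comes with each control period).
- bot.grab_frame(name): name is "side" or "top" or "wrist"; returns (picture, depth): 400x640x3 uint8, red, green, blue; 400x640 float32, m along the optical axis (not along the pixel's ray), 0 where there is no reading.
- bot.get_calibration(name): a dict with "vertical_fov" (degrees; the focal length in pixels is half the picture's height over the tangent of half this angle, whatever the lens; pixels are square), "cx", "cy" (the principal point, pixels), "origin" and "orientation" of the camera in the world. Camera axes: x right, y down, z forward; pixel columns grow to the right and rows downward; lengths in m; the calibration is good to about 2 mm. The wrist camera is an equidistant fisheye: a pixel r from the principal point sees the ray r / f radians off the axis. A picture is of the moment at which its call begins: read the wrist's pose just before it. get_calibration takes no time and is no camera call; for the wrist camera it gives the pose at the moment of the call.
- bot.job_done(): hands the job in, once; it reports no verdict.
Trained networks look in the newest picture that a camera, given by its name, has taken for a name from the list of things; names that differ only in an ending like _2 or _b are one class to them, and where a whole thing is asked for, a point or a joint stands for the part that bears it (a point fixed in the world has none). Each returns a list of dicts, best first, with "score" (0 to 1); they miss things now and then, are a little off and sometimes report something else, mostly with a low value. They report only what shows in the picture. A call takes as long as a camera call. They do not tell look-alikes from the thing itself.
- bot.trace(camera, target): "region" (400x640 bool, what is visible of it) and "box" ([left, top, right, bottom] in pixels, round what is visible of it).
- bot.tip_of(camera, target): "centre" ([row, column] in pixels: a listed point, or the origin of a listed thing).
The state is a dict: "clock": time; "qpos": joint angles; "qd": joint speeds; "joint_efforts": joint torques, N m; "position": TCP position; "tool_rot": TCP orientation; "force": force on the tool from outside, world axes, zero at the start; "moment": the same for the moment, N m; "grip_width": finger opening in m.
Only numpy, scipy, OpenCV 4.12 (cv2) and the standard library are available. Lean on these libraries where they do the work, as an engineer would, in place of code of your own. Each camera call takes 0.05 s, during which the arm holds its last target.

## Working session

There is one attempt and no reset: what is moved stays moved. The work goes in short steps, Python scripts to look and compute and a shell command to move; the robot and the scene stay as the last step left them, time stands still between calls to the robot, and variables do not carry over. Pictures are saved under pics/ and viewed, and the job is handed in when it is done.

```bash
mkdir -p pics
python3 - <<'E'
from workcell import bot
import cv2
s=bot.observe();print(s)
for n in("side","top","wrist"):
    c=bot.get_calibration(n);print(n,c)
    p,d=bot.grab_frame(n);cv2.imwrite(f"pics/{n}0.png",p[:,:,::-1])
    for t in("bent_rod","rod_rest","seal","gap_mouth"):
        for r in bot.tip_of(n,t)[:5]:print(n,t,r)
E
```

```text
{'clock': 0.0, 'qpos': array([-1.36020096,  0.52205312, -0.03633035,  1.60000547,  0.0211692 ,
        1.02109912, -0.11277856]), 'qd': array([ 1.72403899e-03,  9.32637797e-04,  3.90909344e-04,  6.61603426e-07,
       -5.80887085e-04,  1.36405056e-03,  2.45860974e-03]), 'joint_efforts': array([ 8.30592962e-04, -9.27125216e+01,  1.98035404e+00, -3.69922256e+01,
        1.78647588e-02,  8.30108591e-03,  2.20663662e-05]), 'position': array([0.17313086, 0.60018436, 0.23070223]), 'tool_rot': array([-3.14041256e+00,  5.68305411e-05,  2.86079519e+00]), 'force': array([ 0.35018591, -0.25583732,  0.32705481]), 'moment': array([-0.01554961, -0.03166839, -0.00253049]), 'grip_width': 0.08547410581745338}
side {'vertical_fov': 47.09132773595826, 'cx': 318.7733163528734, 'cy': 198.59802511297667, 'origin': array([-0.10654331, -0.66379312,  0.81944299]), 'orientation': array([-2.34467445,  0.01771935, -0.6556106 ])}
side bent_rod {'centre': [242.1, 456.8], 'score': 0.76}
side bent_rod {'centre': [382.1, 315.3], 'score': 0.59}
side rod_rest {'centre': [274.8, 448.0], 'score': 0.91}
side gap_mouth {'centre': [159.1, 345.1], 'score': 0.94}
top {'vertical_fov': 46.21042155204317, 'cx': 315.5187321334498, 'cy': 199.47918172930125, 'origin': array([ 0.19635211, -0.10491425,  1.1995073 ]), 'orientation': array([-2.99152574,  0.02580214, -1.59689123])}
top bent_rod {'centre': [308.9, 435.8], 'score': 0.91}
top bent_rod {'centre': [150.6, 429.6], 'score': 0.87}
top bent_rod {'centre': [142.1, 251.4], 'score': 0.36}
top rod_rest {'centre': [162.7, 421.7], 'score': 0.89}
top seal {'centre': [140.5, 219.6], 'score': 0.42}
top gap_mouth {'centre': [139.6, 252.2], 'score': 0.68}
wrist {'vertical_fov': 65.70646984690485, 'cx': 322.5929351688379, 'cy': 196.58952096010827, 'origin': array([0.10974229, 0.61877759, 0.37296707]), 'orientation': array([2.87980179e+00, 2.57955167e-03, 1.28996324e+00])}
```

View pics/top0.png

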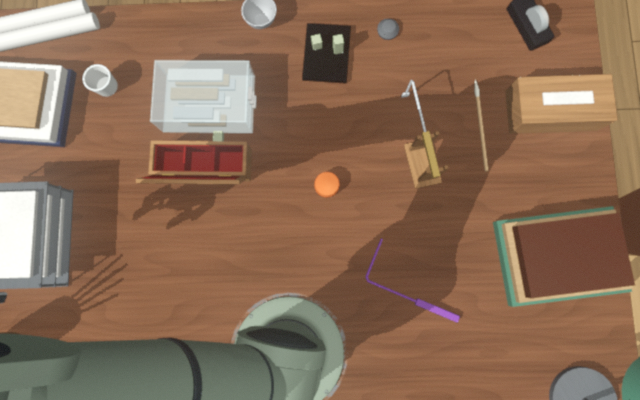

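View pics/side0.png

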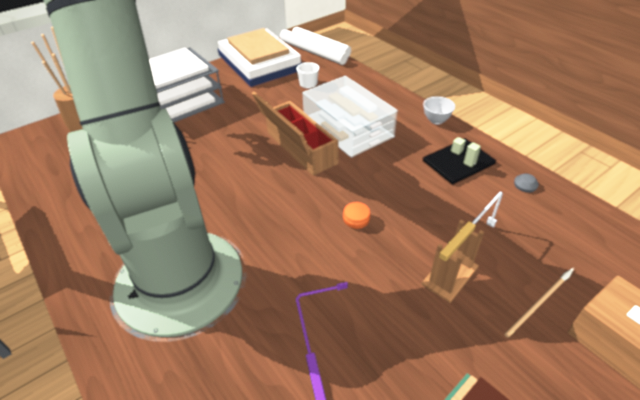

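The top view shows the brass rod lying in its rest at about (428,155), foot up at (408,95). The gap runs between the organiser and the seal box, with its mouth at about (252,139), and the seal is just visible at (219,136). The purple rod at (440,310) is a look-alike. Next I'll measure positions.

```bash
cat > h.py <<'E'
import numpy as np, cv2
from scipy.spatial.transform import Rotation as R
from workcell import bot
def cam(n):
    c=bot.get_calibration(n); f=200/np.tan(np.radians(c["vertical_fov"])/2)
    return c,f,R.from_euler("xyz",c["orientation"]).as_matrix(),np.array(c["origin"])
def ray(n,rc,C=None):
    c,f,M,o=C or cam(n); u=(rc[1]-c["cx"]);v=(rc[0]-c["cy"])
    if n=="wrist":
        r=np.hypot(u,v);t=r/f;d=np.array([np.sin(t)*u/r,np.sin(t)*v/r,np.cos(t)])
    else: d=np.array([u/f,v/f,1.])
    return o,M@d
def cloud(n,d,C=None):
    c,f,M,o=C or cam(n); v,u=np.mgrid[0:400,0:640].astype(float); u-=c["cx"];v-=c["cy"]
    if n=="wrist":
        r=np.hypot(u,v)+1e-9;t=r/f;x=np.tan(t)*u/r;y=np.tan(t)*v/r
    else: x=u/f;y=v/f
    P=np.stack([x*d,y*d,d],-1)@M.T+o
    P[d<=0]=np.nan
    return P
def tri(a,b):
    (o1,d1),(o2,d2)=a,b; A=np.stack([d1,-d2],1); s=np.linalg.lstsq(A,o2-o1,rcond=None)[0]
    p,q=o1+s[0]*d1,o2+s[1]*d2; return (p+q)/2,np.linalg.norm(p-q)
def atz(r,z): o,d=r; return o+d*(z-o[2])/d[2]
E
python3 - <<'E'
from h import *
np.set_printoptions(precision=4,suppress=True)
pt,d=bot.grab_frame("top");Pt=cloud("top",d)
ps,d=bot.grab_frame("side");Ps=cloud("side",d)
np.savez("s.npz",Pt=Pt,Ps=Ps,pt=pt,ps=ps)
print("mouth",tri(ray("top",(139.6,252.2)),ray("side",(159.1,345.1))))
print("rod",tri(ray("top",(150.6,429.6)),ray("side",(242.1,456.8))))
print("rest",tri(ray("top",(162.7,421.7)),ray("side",(274.8,448.0))))
for t in("bent_rod","rod_rest","seal"):
  for n,P in(("top",Pt),("side",Ps)):
    bot.grab_frame(n)
    for r in bot.trace(n,t)[:3]:
        q=P[r["region"]];print(t,n,r["score"],r["box"],np.nanmedian(q,0),r["region"].sum())
# seal colour pixels in gap
for v in range(125,150):
    print(v,[tuple(pt[v,u]) for u in (212,216,220,224)],Pt[v,220])
for nm,x0,y0,x1,y1,im in (("t",130,40,280,200,pt),("r",380,60,480,200,pt),("s",400,170,560,320,ps)):
    c=im[y0:y1,x0:x1,::-1];cv2.imwrite(f"pics/crop_{nm}.png",cv2.resize(c,None,fx=4,fy=4,interpolation=cv2.INTER_CUBIC)[:600])
E
```

```text
mouth (array([0.5424, 0.0838, 0.0059]), np.float64(0.00026449280234074936))
rod (array([ 0.4688, -0.3531,  0.11  ]), np.float64(0.005322517430888073))
rest (array([ 0.4648, -0.3557,  0.0063]), np.float64(0.0020751716014762714))
bent_rod top 0.89 [364.6, 247.0, 460.1, 324.8] [ 0.1007 -0.3552  0.0147] 394
bent_rod top 0.81 [404.4, 80.3, 438.8, 177.2] [ 0.4772 -0.3492  0.1235] 525
bent_rod side 0.93 [439.4, 192.3, 497.9, 258.7] [ 0.4752 -0.352   0.1251] 612
bent_rod side 0.62 [297.7, 282.6, 349.7, 399.7] [ 0.1108 -0.337   0.0151] 706
rod_rest top 0.93 [405.2, 134.6, 447.7, 186.8] [ 0.458  -0.3455  0.011 ] 972
rod_rest top 0.54 [213.2, 129.0, 224.1, 140.2] [0.5503 0.1709 0.0231] 73
rod_rest top 0.27 [149.7, 59.9, 258.0, 133.7] [0.6343 0.1946 0.0902] 7324
seal top 0.41 [212.2, 129.7, 222.6, 141.3] [0.5515 0.173  0.0231] 88
125 [(np.uint8(160), np.uint8(156), np.uint8(144)), (np.uint8(160), np.uint8(156), np.uint8(143)), (np.uint8(160), np.uint8(157), np.uint8(144)), (np.uint8(155), np.uint8(152), np.uint8(140))] [0.5667 0.1565 0.0623]
126 [(np.uint8(160), np.uint8(162), np.uint8(153)), (n
[... 4343 characters left out ...]
), np.uint8(56)), (np.uint8(105), np.uint8(59), np.uint8(56))] [0.5098 0.1544 0.0704]
147 [(np.uint8(120), np.uint8(58), np.uint8(55)), (np.uint8(95), np.uint8(58), np.uint8(54)), (np.uint8(93), np.uint8(56), np.uint8(52)), (np.uint8(93), np.uint8(57), np.uint8(52))] [0.5101 0.1567 0.0599]
148 [(np.uint8(125), np.uint8(60), np.uint8(56)), (np.uint8(91), np.uint8(55), np.uint8(52)), (np.uint8(90), np.uint8(55), np.uint8(53)), (np.uint8(88), np.uint8(53), np.uint8(51))] [0.5102 0.159  0.0501]
149 [(np.uint8(125), np.uint8(60), np.uint8(57)), (np.uint8(92), np.uint8(55), np.uint8(51)), (np.uint8(90), np.uint8(56), np.uint8(51)), (np.uint8(89), np.uint8(55), np.uint8(51))] [0.51   0.161  0.0412]
```

View pics/crop_t.png

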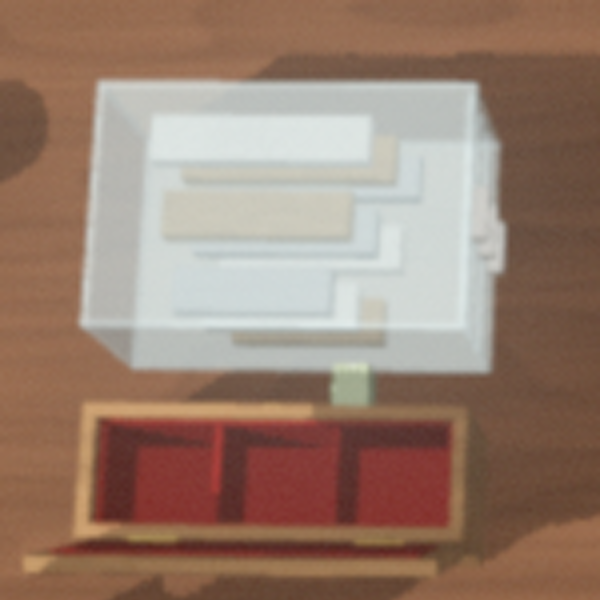

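View pics/crop_r.png

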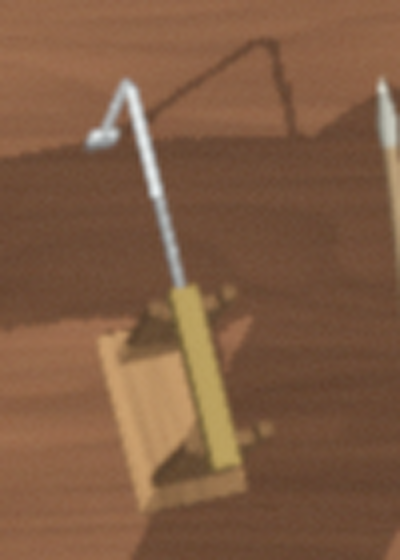

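View pics/crop_s.png

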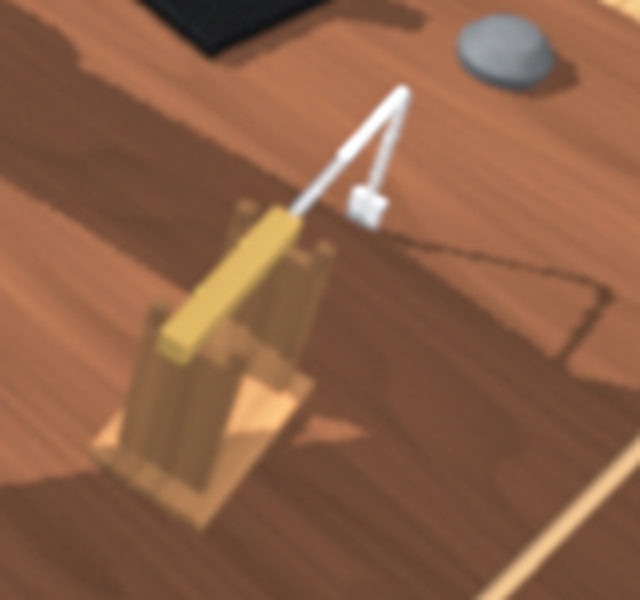

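The seal shows at about u 213–223, v 130–141 in the top view. It lies about 87 mm inside the mouth, and it seems to be lying partly across the gap. I'll swing the wrist camera over the gap for a better look on the way to the rest.

```bash
cat >> h.py <<'E'
def plan(target,head,n,show=True):
    """print world->tool rows from the present pose to target pos (m) and heading, n rows"""
    s=bot.observe(); M=R.from_euler("xyz",s["tool_rot"]).as_matrix(); p=np.array(s["position"])
    Mt=R.from_euler("xyz",[np.pi,0,head]).as_matrix()
    w=R.from_matrix(M.T@Mt).as_rotvec()
    if head is None: w=np.zeros(3)
    d=(np.array(target)-p)*1000
    print("clock %.2f pos"%s["clock"],p.round(4),"rpy",np.round(s["tool_rot"],4),"dist",d.round(1),"rotvec",w.round(3))
    for i in range(n):
        Mi=M@R.from_rotvec(w*i/n).as_matrix(); t=Mi.T@d/n
        print("{\"dx\":%.1f,\"dy\":%.1f,\"dz\":%.1f,\"rx\":%.3f,\"ry\":%.3f,\"rz\":%.3f}"%(*t,*(w/n)),end=",\n" if i<n-1 else "\n")
E
python3 - <<'E'
from h import *
np.set_printoptions(precision=3,suppress=True)
c,f,M,o=cam("wrist");print("wrist axis",M[:,2],"f",f)
z=np.load("s.npz");Pt=z["Pt"];pt=z["pt"].astype(int)
# brass handle & rod yaw
h=(pt[...,0]-pt[...,2]>60)&(Pt[...,2]>.11)&(Pt[...,2]<.14); h[:, :380]=0;h[:, 460:]=0
q=Pt[h];c0=q.mean(0);v=np.linalg.svd(q[:,:2]-c0[:2])[2][0];print("handle",h.sum(),c0,q.min(0),q.max(0),"yaw",np.arctan2(v[1]*np.sign(v[0]),abs(v[0])))
rod=(Pt[...,2]>.09)&(Pt[...,2]<.14); rod[:75]=0;rod[130:]=0;rod[:,:395]=0;rod[:,440:]=0
q=Pt[rod];print(rod.sum(),q[::12])
for rc in((83,410),(95,408)): print(atz(ray("top",rc),.12))
plan([.54,.10,.29],1.57,14)
E
```

```text
wrist axis [ 0.248 -0.074 -0.966] f 309.70691628693146
handle 413 [ 0.459 -0.354  0.124] [ 0.405 -0.39   0.11 ] [ 0.515 -0.327  0.131] yaw 0.16990452665818204
118 [[ 0.647 -0.32   0.113]
 [ 0.636 -0.323  0.122]
 [ 0.623 -0.322  0.122]
 [ 0.611 -0.326  0.121]
 [ 0.596 -0.328  0.121]
 [ 0.583 -0.332  0.123]
 [ 0.572 -0.337  0.117]
 [ 0.557 -0.336  0.116]
 [ 0.543 -0.339  0.122]
 [ 0.53  -0.343  0.123]]
[ 0.637 -0.316  0.12 ]
[ 0.607 -0.31   0.12 ]
clock 1.45 pos [0.173 0.601 0.231] rpy [-3.142  0.     2.861] dist [ 366.8 -500.5   58.7] rotvec [-0.     0.     1.291]
{"dx":-35.1,"dy":-27.1,"dz":-4.2,"rx":-0.000,"ry":0.000,"rz":0.092},
{"dx":-37.4,"dy":-23.7,"dz":-4.2,"rx":-0.000,"ry":0.000,"rz":0.092},
{"dx":-39.5,"dy":-20.2,"dz":-4.2,"rx":-0.000,"ry":0.000,"rz":0.092},
{"dx":-41.1,"dy":-16.5,"dz":-4.2,"rx":-0.000,"ry":0.000,"rz":0.092},
{"dx":-42.5,"dy":-12.6,"dz":-4.2,"rx":-0.000,"ry":0.000,"rz":0.092},
{"dx":-43.5,"dy":-8.7,"dz":-4.2,"rx":-0.000,"ry":0.000,"rz":0.092},
{"dx":-44.1,"dy":-4.6,"dz":-4.2,"rx":-0.000,"ry":0.000,"rz":0.092},
{"dx":-44.3,"dy":-0.5,"dz":-4.2,"rx":-0.000,"ry":0.000,"rz":0.092},
{"dx":-44.2,"dy":3.5,"dz":-4.2,"rx":-0.000,"ry":0.000,"rz":0.092},
{"dx":-43.7,"dy":7.6,"dz":-4.2,"rx":-0.000,"ry":0.000,"rz":0.092},
{"dx":-42.8,"dy":11.6,"dz":-4.2,"rx":-0.000,"ry":0.000,"rz":0.092},
{"dx":-41.5,"dy":15.5,"dz":-4.2,"rx":-0.000,"ry":0.000,"rz":0.092},
{"dx":-39.9,"dy":19.2,"dz":-4.2,"rx":-0.000,"ry":0.000,"rz":0.092},
{"dx":-38.0,"dy":22.8,"dz":-4.2,"rx":-0.000,"ry":0.000,"rz":0.092}
```

View pics/wrist0.png

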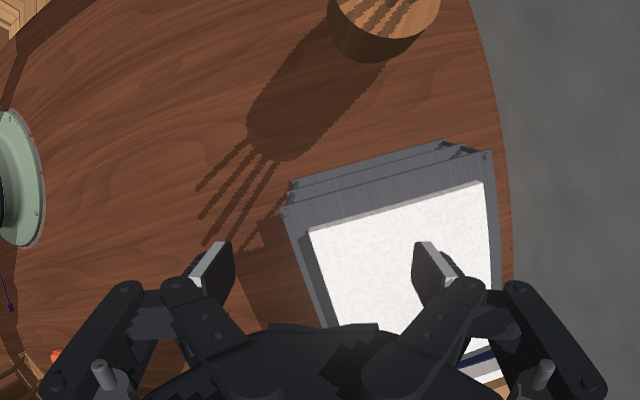

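```bash
python3 -m inch '[{"dz":-30},{"dx":-35,"dy":-27,"dz":-4,"rz":0.092},{"dx":-37,"dy":-24,"dz":-4,"rz":0.092},{"dx":-39,"dy":-20,"dz":-4,"rz":0.092},{"dx":-41,"dy":-16,"dz":-4,"rz":0.092},{"dx":-42,"dy":-13,"dz":-4,"rz":0.092},{"dx":-43,"dy":-9,"dz":-4,"rz":0.092},{"dx":-44,"dy":-5,"dz":-4,"rz":0.092},{"dx":-44,"rz":0.092},{"dx":-44,"dy":3,"rz":0.092}]' && python3 -c '
from h import *
plan([.54,.10,.29],1.57,6)'
```

```text
schema error: expected keys dx, dy, dz, rx, ry, rz, hand
```

All keys are required.

```bash
python3 -m inch '[{"dx":0,"dy":0,"dz":-30,"rx":0,"ry":0,"rz":0,"hand":-1},{"dx":-35,"dy":-27,"dz":-4,"rx":0,"ry":0,"rz":0.092,"hand":-1},{"dx":-37,"dy":-24,"dz":-4,"rx":0,"ry":0,"rz":0.092,"hand":-1},{"dx":-39,"dy":-20,"dz":-4,"rx":0,"ry":0,"rz":0.092,"hand":-1},{"dx":-41,"dy":-16,"dz":-4,"rx":0,"ry":0,"rz":0.092,"hand":-1},{"dx":-42,"dy":-13,"dz":-4,"rx":0,"ry":0,"rz":0.092,"hand":-1},{"dx":-43,"dy":-9,"dz":-4,"rx":0,"ry":0,"rz":0.092,"hand":-1},{"dx":-44,"dy":-5,"dz":-4,"rx":0,"ry":0,"rz":0.092,"hand":-1},{"dx":-44,"dy":0,"dz":0,"rx":0,"ry":0,"rz":0.092,"hand":-1},{"dx":-44,"dy":3,"dz":0,"rx":0,"ry":0,"rz":0.092,"hand":-1}]' && python3 -c '
from h import *
plan([.54,.10,.29],1.57,6)'
```

```text
clock: 2.45
position: [0.4076, 0.2787, 0.2897]
tool_rot: [3.141, -0.0, 2.029]
force: [0.5, 0.5, -0.2]
grip_width: 0.0851
clock 2.45 pos [0.4076 0.2787 0.2897] rpy [ 3.1407e+00 -4.0000e-04  2.0291e+00] dist [ 132.4 -178.7    0.3] rotvec [ 0.001 -0.001  0.459]
{"dx":-36.5,"dy":6.6,"dz":-0.1,"rx":0.000,"ry":-0.000,"rz":0.077},
{"dx":-35.9,"dy":9.4,"dz":-0.1,"rx":0.000,"ry":-0.000,"rz":0.077},
{"dx":-35.0,"dy":12.1,"dz":-0.1,"rx":0.000,"ry":-0.000,"rz":0.077},
{"dx":-34.0,"dy":14.7,"dz":-0.1,"rx":0.000,"ry":-0.000,"rz":0.077},
{"dx":-32.8,"dy":17.3,"dz":-0.0,"rx":0.000,"ry":-0.000,"rz":0.077},
{"dx":-31.4,"dy":19.8,"dz":-0.0,"rx":0.000,"ry":-0.000,"rz":0.077}
```

```bash
python3 -m inch '[{"dx":-36.5,"dy":6.5,"dz":0,"rx":0,"ry":0,"rz":0.077,"hand":-1},{"dx":-36,"dy":9.5,"dz":0,"rx":0,"ry":0,"rz":0.077,"hand":-1},{"dx":-35,"dy":12,"dz":0,"rx":0,"ry":0,"rz":0.077,"hand":-1},{"dx":-34,"dy":15,"dz":0,"rx":0,"ry":0,"rz":0.077,"hand":-1},{"dx":-33,"dy":17,"dz":0,"rx":0,"ry":0,"rz":0.077,"hand":-1},{"dx":-31,"dy":20,"dz":0,"rx":0,"ry":0,"rz":0.077,"hand":-1},{"dx":0,"dy":0,"dz":0,"rx":0,"ry":0,"rz":0,"hand":-1},{"dx":0,"dy":0,"dz":0,"rx":0,"ry":0,"rz":0,"hand":-1}]'
python3 - <<'E'
from h import *
np.set_printoptions(precision=4,suppress=True)
s=bot.observe();print(s["position"],s["tool_rot"],s["qpos"])
C=cam("wrist");p,d=bot.grab_frame("wrist");P=cloud("wrist",d,C)
cv2.imwrite("pics/w1.png",p[:,:,::-1]);np.savez("w1.npz",p=p,P=P)
for t in("seal","gap_mouth"):
    for r in bot.tip_of("wrist",t)[:3]:print(t,r,atz(ray("wrist",r["centre"],C),0))
for r in bot.trace("wrist","seal")[:3]:
    q=P[r["region"]];print(r["score"],r["box"],np.nanmedian(q,0),np.nanpercentile(q,3,0),np.nanpercentile(q,97,0))
E
```

```text
clock: 3.25
position: [0.5398, 0.1013, 0.2891]
tool_rot: [-3.141, 0.0, 1.57]
force: [-1.1, 1.3, 0.4]
grip_width: 0.0858
[0.5398 0.1013 0.2891] [-3.1413  0.0002  1.5698] [-0.6269  0.3675  0.4475  1.7483 -0.1784  1.0663 -0.1198]
seal {'centre': [105.1, 326.9], 'score': 0.89} [0.5444 0.18   0.    ]
0.66 [313.3, 97.2, 344.1, 117.7] [0.543  0.1742 0.023 ] [0.5235 0.1636 0.0212] [0.5626 0.1861 0.0247]
```

View pics/w1.png

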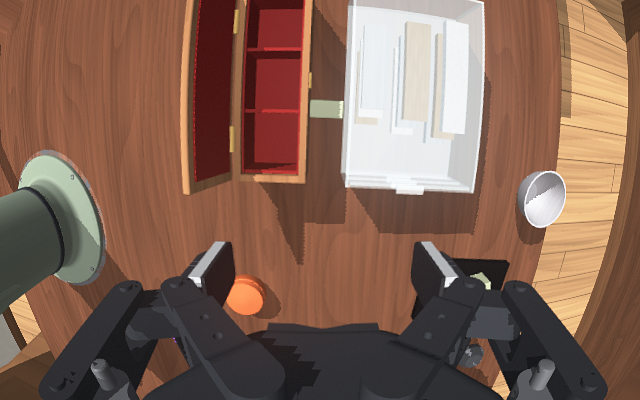

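The wrist view shows the seal at (313–344, 97–118). It lies across the gap (about 44 mm in x, 24 mm in y), not along it as the text says, with its centre near (0.543, 0.1745). I'll fit the walls and the seal more carefully.

Run:
```python
from h import *
np.set_printoptions(precision=4,suppress=True)
z=np.load("w1.npz");p=z["p"].astype(int);P=z["P"]
cv2.imwrite("pics/w1c.png",cv2.resize(z["p"][60:200,230:420,::-1],None,fx=4,fy=4,interpolation=cv2.INTER_CUBIC))
# box rim: z .07-.09 ; per y bin max x ; organiser top z>.08 min x
ok=np.isfinite(P[...,2])
def fit(sel,fn,nm):
    xs=[];ys=[]
    for y in np.arange(.09,.24,.01):
        q=P[sel&(abs(P[...,1]-y)<.005)]
        if len(q)>5: xs.append(fn(q[:,0]));ys.append(y)
    k=np.polyfit(ys,xs,1);print(nm,np.round(xs,4),"slope",k[0],"x at .1",np.polyval(k,.1))
b=ok&(P[...,2]>.072)&(P[...,2]<.09)&(P[...,0]>.49)&(P[...,0]<.535)
o=ok&(P[...,2]>.08)&(P[...,2]<.1)&(P[...,0]>.545)&(P[...,0]<.62)
fit(b,lambda a:np.percentile(a,97),"box");fit(o,lambda a:np.percentile(a,3),"org")
for nm,m in(("box",b),("org",o)): print(nm,"y min",np.percentile(P[m][:,1],[0.5,2]))
g=ok&(P[...,2]>.018)&(P[...,2]<.03)&(P[...,0]>.515)&(P[...,0]<.57)&(P[...,1]>.15)&(P[...,1]<.2)&(p[...,1]>p[...,0]+2)
q=P[g];print("seal",g.sum(),q.mean(0),q.min(0),q.max(0));r=cv2.minAreaRect((q[:,:2]*1000).astype(np.float32));print(r)
```

```text
box [0.5179 0.5183 0.5185 0.5186 0.5187 0.5197 0.52   0.52   0.5212 0.5213
 0.5222 0.5232 0.5225 0.5225 0.5233] slope 0.04154396951687707 x at .1 0.5180280254008076
org [0.565  0.5649 0.5657 0.5657 0.5659 0.5666 0.5665 0.5675 0.5675 0.5685
 0.5685 0.5694 0.5695 0.5706 0.5706] slope 0.04261175293156306 x at .1 0.5649310853850091
box y min [0.0882 0.0905]
org y min [0.0859 0.0894]
seal 556 [0.543  0.1746 0.023 ] [0.522  0.1624 0.0202] [0.5639 0.1862 0.0256]
((542.9827880859375, 174.5307159423828), (22.661300659179688, 42.312007904052734), 87.73601531982422)
```

View pics/w1c.png

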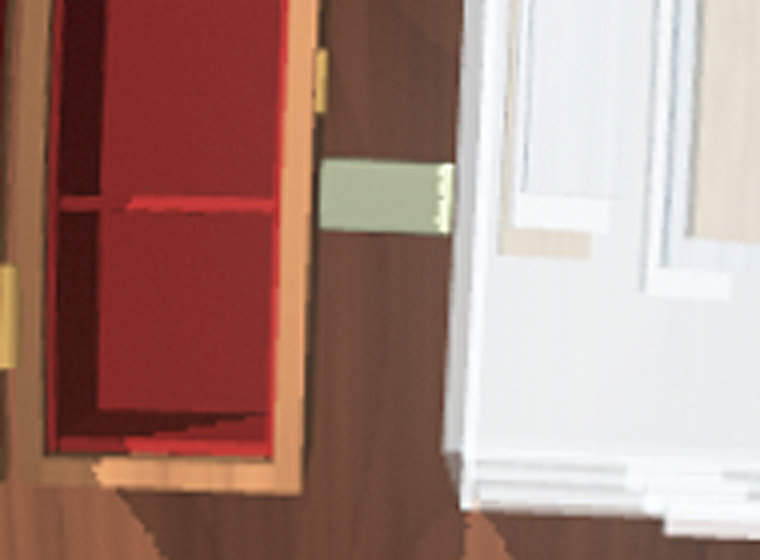

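```bash
python3 -c '
from h import *
plan([.47,-.353,.25],.19,14)'
```

```text
clock 3.45 pos [0.5393 0.1028 0.2894] rpy [-3.1415e+00 -4.0000e-04  1.5726e+00] dist [ -69.3 -455.8  -39.4] rotvec [-0.    -0.     1.383]
{"dx":-32.5,"dy":-5.0,"dz":2.8,"rx":-0.000,"ry":-0.000,"rz":0.099},
{"dx":-32.9,"dy":-1.8,"dz":2.8,"rx":-0.000,"ry":-0.000,"rz":0.099},
{"dx":-32.9,"dy":1.5,"dz":2.8,"rx":-0.000,"ry":-0.000,"rz":0.099},
{"dx":-32.6,"dy":4.7,"dz":2.8,"rx":-0.000,"ry":-0.000,"rz":0.099},
{"dx":-32.0,"dy":7.9,"dz":2.8,"rx":-0.000,"ry":-0.000,"rz":0.099},
{"dx":-31.0,"dy":11.0,"dz":2.8,"rx":-0.000,"ry":-0.000,"rz":0.099},
{"dx":-29.8,"dy":14.0,"dz":2.8,"rx":-0.000,"ry":-0.000,"rz":0.099},
{"dx":-28.3,"dy":16.9,"dz":2.8,"rx":-0.000,"ry":-0.000,"rz":0.099},
{"dx":-26.5,"dy":19.6,"dz":2.8,"rx":-0.000,"ry":-0.000,"rz":0.099},
{"dx":-24.4,"dy":22.1,"dz":2.8,"rx":-0.000,"ry":-0.000,"rz":0.099},
{"dx":-22.1,"dy":24.4,"dz":2.8,"rx":-0.000,"ry":-0.000,"rz":0.099},
{"dx":-19.6,"dy":26.5,"dz":2.8,"rx":-0.000,"ry":-0.000,"rz":0.099},
{"dx":-16.9,"dy":28.3,"dz":2.8,"rx":-0.000,"ry":-0.000,"rz":0.099},
{"dx":-14.0,"dy":29.8,"dz":2.8,"rx":-0.000,"ry":-0.000,"rz":0.099}
```

```bash
python3 -m inch '[{"dx":-32.5,"dy":-5,"dz":0,"rx":0,"ry":0,"rz":0.099,"hand":-1},{"dx":-33,"dy":-2,"dz":2,"rx":0,"ry":0,"rz":0.099,"hand":-1},{"dx":-33,"dy":1.5,"dz":3,"rx":0,"ry":0,"rz":0.099,"hand":-1},{"dx":-32.5,"dy":5,"dz":3,"rx":0,"ry":0,"rz":0.099,"hand":-1},{"dx":-32,"dy":8,"dz":3,"rx":0,"ry":0,"rz":0.099,"hand":-1},{"dx":-31,"dy":11,"dz":3,"rx":0,"ry":0,"rz":0.099,"hand":-1},{"dx":-30,"dy":14,"dz":3,"rx":0,"ry":0,"rz":0.099,"hand":-1},{"dx":-28,"dy":17,"dz":3,"rx":0,"ry":0,"rz":0.099,"hand":-1},{"dx":-26.5,"dy":19.5,"dz":3,"rx":0,"ry":0,"rz":0.099,"hand":-1},{"dx":-24.5,"dy":22,"dz":3,"rx":0,"ry":0,"rz":0.099,"hand":-1}]'
python3 -m inch '[{"dx":-22,"dy":24.5,"dz":3,"rx":0,"ry":0,"rz":0.099,"hand":-1},{"dx":-19.5,"dy":26.5,"dz":3,"rx":0,"ry":0,"rz":0.099,"hand":-1},{"dx":-17,"dy":28,"dz":3,"rx":0,"ry":0,"rz":0.099,"hand":-1},{"dx":-14,"dy":30,"dz":3,"rx":0,"ry":0,"rz":0.099,"hand":-1},{"dx":0,"dy":0,"dz":0,"rx":0,"ry":0,"rz":0,"hand":-1},{"dx":0,"dy":0,"dz":0,"rx":0,"ry":0,"rz":0,"hand":-1},{"dx":0,"dy":0,"dz":0,"rx":0,"ry":0,"rz":0,"hand":-1}]'
cat > look.py <<'E'
from h import *
import sys
np.set_printoptions(precision=4,suppress=True)
nm=sys.argv[1]
s=bot.observe();print(s["position"],s["tool_rot"],"q",s["qpos"])
C=cam("wrist");p,d=bot.grab_frame("wrist");P=cloud("wrist",d,C)
cv2.imwrite(f"pics/{nm}.png",p[:,:,::-1]);np.savez(nm+".npz",p=p,P=P,o=C[3],M=C[2])
p=p.astype(int)
h=(p[...,0]-p[...,2]>60)&(P[...,2]>.118)&(P[...,2]<.135)
q=P[h];c=cv2.minAreaRect((q[:,:2]*1000).astype(np.float32));print("handle top",h.sum(),np.median(q,0),c)
for t in("bent_rod","rod_rest"):
    for r in bot.tip_of("wrist",t)[:2]:print(t,r,atz(ray("wrist",r["centre"],C),.118 if t=="bent_rod" else 0))
E
python3 look.py w2
```

```text
clock: 4.45
position: [0.4892, -0.2241, 0.2634]
tool_rot: [-3.142, -0.001, 0.579]
force: [0.6, 0.2, -0.0]
grip_width: 0.0851
clock: 5.15
position: [0.4696, -0.3525, 0.2513]
tool_rot: [-3.141, -0.0, 0.187]
force: [0.2, -0.4, 0.4]
grip_width: 0.0854
[ 0.4696 -0.3525  0.2513] [-3.1408 -0.0004  0.1873] q [ 0.0091  0.5648  0.8075  1.7089 -0.4582  1.0675 -0.4174]
handle top 2408 [ 0.4667 -0.3522  0.1251] ((422.3838195800781, -146.35955810546875), (176.92153930664062, 489.79681396484375), 20.05337142944336)
bent_rod {'centre': [194.7, 321.8], 'score': 0.73} [ 0.4621 -0.3535  0.118 ]
rod_rest {'centre': [169.5, 325.2], 'score': 0.94} [ 0.465  -0.3571  0.    ]
```

View pics/w2.png

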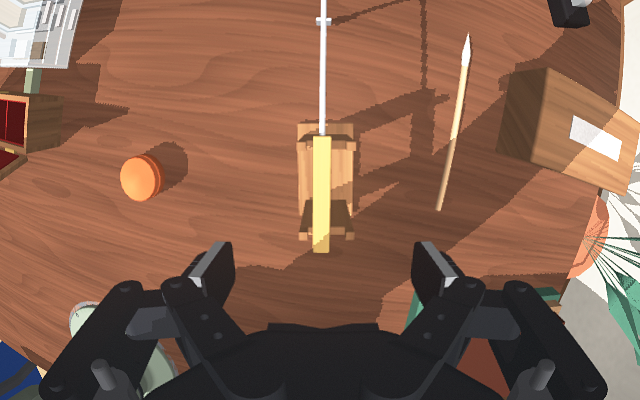

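```bash
cat > fit.py <<'E'
from h import *
import sys
np.set_printoptions(precision=4,suppress=True)
z=np.load(sys.argv[1]+".npz");p=z["p"].astype(int);P=z["P"]
h=(p[...,0]-p[...,2]>60)&(P[...,2]>.112)&(P[...,2]<.14)&(np.hypot(P[...,0]-.465,P[...,1]+.355)<.09)
q=P[h];print("handle top z",np.median(q[:,2]),h.sum());r=cv2.minAreaRect((q[:,:2]*1000).astype(np.float32));print(r)
h2=np.isfinite(P[...,2])&(P[...,2]>.1)&(P[...,2]<.14)&(P[...,0]>.53)&(P[...,0]<.67)&(abs(P[...,1]+.33)<.03)
k=P[h2];a=np.polyfit(k[:,0],k[:,1],1);print("rod",h2.sum(),"slope yaw",np.arctan(a[0]),"z",np.median(k[:,2]),"y at .465",np.polyval(a,.465),"max x",k[:,0].max())
f=np.isfinite(P[...,2])&(P[...,2]<.09)&(P[...,2]>.01)&(P[...,0]>.6)&(P[...,0]<.70)&(abs(P[...,1]+.32)<.03);print("foot",f.sum(),P[f].mean(0) if f.any() else "")
# rest base: z .01 wood
b=(P[...,2]>.005)&(P[...,2]<.018)&(np.hypot(P[...,0]-.465,P[...,1]+.355)<.09)
r=cv2.minAreaRect((P[b][:,:2]*1000).astype(np.float32));print("base",b.sum(),r)
E
python3 fit.py w2
python3 - <<'E'
import cv2;i=cv2.imread("pics/w2.png");cv2.imwrite("pics/w2c.png",cv2.resize(i[0:265,255:400],None,fx=2.2,fy=2.2))
E
```

```text
handle top z 0.12511325196171078 2384
((467.5416259765625, -356.2322082519531), (119.3041000366211, 52.12226486206055), 11.611618995666504)
rod 610 slope yaw 0.17436228475702792 z 0.11884314199488472 y at .465 -0.35208819860732876 max x 0.6385813376072862
foot 74 [ 0.6471 -0.3211  0.0223]
base 2591 ((466.7674560546875, -356.6658935546875), (118.9312973022461, 71.39779663085938), 10.80409049987793)
```

View pics/w2c.png

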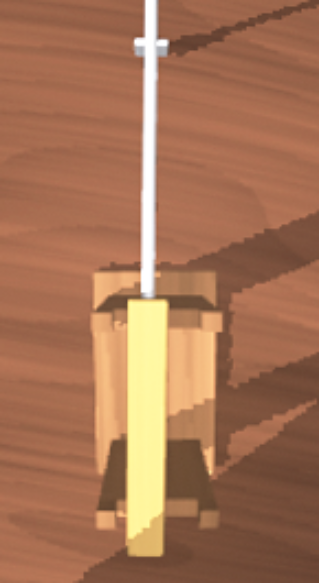

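Run:
```python
from h import *
np.set_printoptions(precision=4,suppress=True)
z=np.load("w2.npz");p=z["p"].astype(int);P=z["P"]
C=(bot.get_calibration("wrist"),200/np.tan(np.radians(65.70646984690485)/2),z["M"],z["o"])
for rc in((136.4,313.2),(136.4,330.5),(252,313),(252,328.5),(136.4,322),(252,320.5)): print(rc,atz(ray("wrist",rc,C),.126))
h=(p[...,1]-p[...,2]>60)&(P[...,2]>.112)&(P[...,2]<.14)&(np.hypot(P[...,0]-.465,P[...,1]+.355)<.09)
h=h&(np.abs(np.mgrid[0:400,0:640][1]-321)<10)
q=P[h];r=cv2.minAreaRect((q[:,:2]*1000).astype(np.float32));print(h.sum(),r,np.median(q,0))
```

```text
(136.4, 313.2) [ 0.5138 -0.3362  0.126 ]
(136.4, 330.5) [ 0.5165 -0.3508  0.126 ]
(252, 313) [ 0.4072 -0.3553  0.126 ]
(252, 328.5) [ 0.41   -0.3698  0.126 ]
(136.4, 322) [ 0.5151 -0.3436  0.126 ]
(252, 320.5) [ 0.4086 -0.3623  0.126 ]
1979 ((461.642333984375, -352.8653564453125), (109.28955841064453, 15.886652946472168), 9.80737590789795) [ 0.4659 -0.3522  0.1253]
```

Handle centre is (0.4618, −0.353, 0.117), yaw 0.174. The rest is at (0.4668, −0.3567), yaw 0.189. Now I'll descend to grip 11 mm ahead of the handle centre.

```bash
python3 -m inch '[{"dx":3,"dy":-1,"dz":25,"rx":0,"ry":0,"rz":0.014,"hand":-1},{"dx":0,"dy":0,"dz":25,"rx":0,"ry":0,"rz":0,"hand":-1},{"dx":0,"dy":0,"dz":25,"rx":0,"ry":0,"rz":0,"hand":-1},{"dx":0,"dy":0,"dz":25,"rx":0,"ry":0,"rz":0,"hand":-1},{"dx":0,"dy":0,"dz":22,"rx":0,"ry":0,"rz":0,"hand":-1},{"dx":0,"dy":0,"dz":15,"rx":0,"ry":0,"rz":0,"hand":-1},{"dx":0,"dy":0,"dz":15,"rx":0,"ry":0,"rz":0,"hand":-1},{"dx":0,"dy":0,"dz":0,"rx":0,"ry":0,"rz":0,"hand":-1},{"dx":0,"dy":0,"dz":0,"rx":0,"ry":0,"rz":0,"hand":-1}]'; python3 -c '
from h import *
plan([.4726,-.3511,.099],.174,1)'
```

```text
clock: 6.2
position: [0.4719, -0.3525, 0.0998]
tool_rot: [3.141, -0.0, 0.171]
force: [-0.4, 0.7, 0.0]
grip_width: 0.0854
clock 6.20 pos [ 0.4719 -0.3525  0.0998] rpy [ 3.1412e+00 -2.0000e-04  1.7080e-01] dist [ 0.7  1.4 -0.8] rotvec [ 0.    -0.    -0.003]
{"dx":0.9,"dy":-1.3,"dz":0.8,"rx":0.000,"ry":-0.000,"rz":-0.003}
```

```bash
python3 -m inch '[{"dx":1,"dy":-1.3,"dz":0.8,"rx":0,"ry":0,"rz":0,"hand":-1},{"dx":0,"dy":0,"dz":0,"rx":0,"ry":0,"rz":0,"hand":0},{"dx":0,"dy":0,"dz":0,"rx":0,"ry":0,"rz":0,"hand":0.4},{"dx":0,"dy":0,"dz":0,"rx":0,"ry":0,"rz":0,"hand":0.7},{"dx":0,"dy":0,"dz":0,"rx":0,"ry":0,"rz":0,"hand":1},{"dx":0,"dy":0,"dz":0,"rx":0,"ry":0,"rz":0,"hand":1},{"dx":0,"dy":0,"dz":0,"rx":0,"ry":0,"rz":0,"hand":1},{"dx":0,"dy":0,"dz":0,"rx":0,"ry":0,"rz":0,"hand":1}]' 80
python3 - <<'E'
from h import *
p,d=bot.grab_frame("side");cv2.imwrite("pics/s2.png",cv2.resize(p[120:320,360:600,::-1],None,fx=3,fy=3))
E
```

```text
clock: 7.0
position: [0.4725, -0.3509, 0.0988]
tool_rot: [-3.142, -0.0, 0.171]
force: [-1.2, 1.3, 7.0]
grip_width: 0.0144
```

View pics/s2.png

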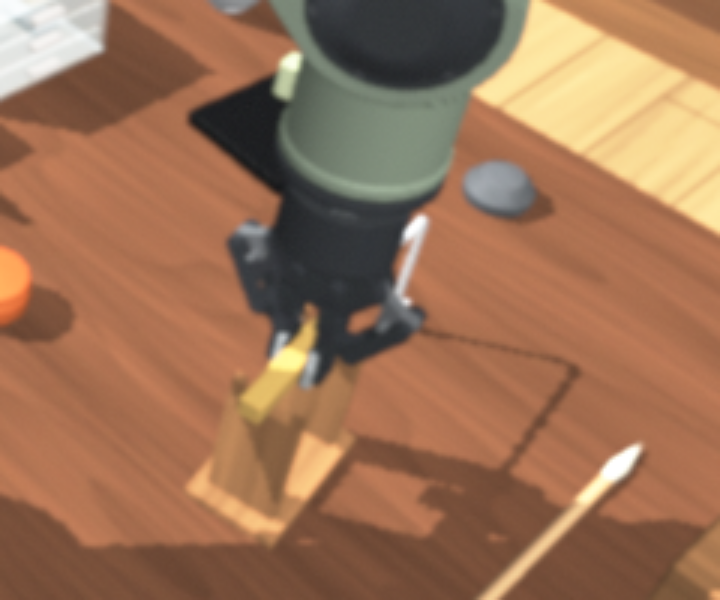

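The side view shows the pads closed on the handle between the uprights. I'll lift it, then check where the foot sits relative to the tool.

```bash
python3 -m inch '[{"dx":0,"dy":0,"dz":-5,"rx":0,"ry":0,"rz":0,"hand":1},{"dx":0,"dy":0,"dz":-10,"rx":0,"ry":0,"rz":0,"hand":1},{"dx":0,"dy":0,"dz":-20,"rx":0,"ry":0,"rz":0,"hand":1},{"dx":0,"dy":0,"dz":-25,"rx":0,"ry":0,"rz":0,"hand":1},{"dx":0,"dy":0,"dz":-25,"rx":0,"ry":0,"rz":0,"hand":1},{"dx":0,"dy":0,"dz":-25,"rx":0,"ry":0,"rz":0,"hand":1},{"dx":0,"dy":0,"dz":-20,"rx":0,"ry":0,"rz":0,"hand":1},{"dx":0,"dy":0,"dz":0,"rx":0,"ry":0,"rz":0,"hand":1},{"dx":0,"dy":0,"dz":0,"rx":0,"ry":0,"rz":0,"hand":1}]'
cat > foot.py <<'E'
from h import *
import sys
np.set_printoptions(precision=4,suppress=True)
nm=sys.argv[1]
s=bot.observe();T=R.from_euler("xyz",s["tool_rot"]).as_matrix();tp=np.array(s["position"]);print(tp,s["tool_rot"])
C=cam("wrist");p,d=bot.grab_frame("wrist");P=cloud("wrist",d,C)
cv2.imwrite(f"pics/{nm}.png",p[:,:,::-1]);np.savez(nm+".npz",p=p,P=P,o=C[3],M=C[2])
L=(P-tp)@T
ok=np.isfinite(L[...,2])
near=ok&(abs(L[...,1])<.03)&(L[...,0]>.045)&(L[...,0]<.23)
rod=near&(abs(L[...,2]+.021)<.012);q=L[rod];a=np.polyfit(q[:,0],q[:,1],1);b=np.polyfit(q[:,0],q[:,2],1)
print("rod in tool",rod.sum(),"yaw",a[0],"y at .18",np.polyval(a,.18),"pitch",b[0],"z at .18",np.polyval(b,.18),"xmax",q[:,0].max())
ft=near&(L[...,2]>.045)&(L[...,2]<.1);q=L[ft];print("foot",ft.sum(),q.mean(0) if len(q) else "",q.min(0) if len(q) else "",q.max(0) if len(q) else "")
cv2.imwrite(f"pics/{nm}c.png",cv2.resize(p[0:200,240:400,::-1],None,fx=3,fy=3))
E
python3 foot.py w3
```

```text
clock: 7.95
position: [0.4725, -0.3507, 0.2287]
tool_rot: [3.142, -0.001, 0.171]
force: [0.5, -0.1, -2.6]
grip_width: 0.0145
[ 0.4725 -0.3507  0.2287] [ 3.1416 -0.0005  0.1709]
rod in tool 2131 yaw -0.003042810014910447 y at .18 -0.00044259269296118817 pitch 0.0039929315657960445 z at .18 -0.01976330387072623 xmax 0.11338847491698195
foot 0
```

View pics/w3.png

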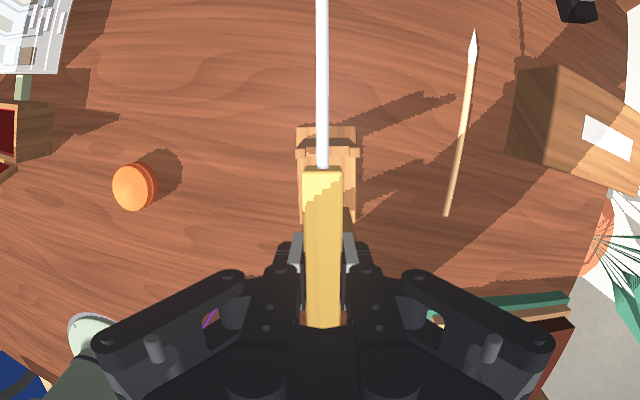

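```bash
python3 -c '
from h import *
plan([.5383,.0232,.2287],1.529,18)'
```

```text
clock 8.00 pos [ 0.4723 -0.3505  0.2281] rpy [-3.141e+00  4.000e-04  1.709e-01] dist [ 66.  373.7   0.6] rotvec [-1.000e-03 -0.000e+00 -1.358e+00]
{"dx":7.1,"dy":-19.8,"dz":-0.0,"rx":-0.000,"ry":-0.000,"rz":-0.075},
{"dx":8.6,"dy":-19.2,"dz":-0.0,"rx":-0.000,"ry":-0.000,"rz":-0.075},
{"dx":10.0,"dy":-18.5,"dz":-0.0,"rx":-0.000,"ry":-0.000,"rz":-0.075},
{"dx":11.4,"dy":-17.7,"dz":-0.0,"rx":-0.000,"ry":-0.000,"rz":-0.075},
{"dx":12.7,"dy":-16.8,"dz":-0.0,"rx":-0.000,"ry":-0.000,"rz":-0.075},
{"dx":13.9,"dy":-15.8,"dz":-0.0,"rx":-0.000,"ry":-0.000,"rz":-0.075},
{"dx":15.1,"dy":-14.7,"dz":-0.0,"rx":-0.000,"ry":-0.000,"rz":-0.075},
{"dx":16.2,"dy":-13.5,"dz":-0.0,"rx":-0.000,"ry":-0.000,"rz":-0.075},
{"dx":17.1,"dy":-12.3,"dz":-0.0,"rx":-0.000,"ry":-0.000,"rz":-0.075},
{"dx":18.0,"dy":-10.9,"dz":-0.0,"rx":-0.000,"ry":-0.000,"rz":-0.075},
{"dx":18.8,"dy":-9.6,"dz":-0.0,"rx":-0.000,"ry":-0.000,"rz":-0.075},
{"dx":19.5,"dy":-8.1,"dz":-0.0,"rx":-0.000,"ry":-0.000,"rz":-0.075},
{"dx":20.0,"dy":-6.6,"dz":-0.0,"rx":-0.000,"ry":-0.000,"rz":-0.075},
{"dx":20.5,"dy":-5.1,"dz":-0.0,"rx":-0.000,"ry":-0.000,"rz":-0.075},
{"dx":20.8,"dy":-3.5,"dz":-0.0,"rx":-0.000,"ry":-0.000,"rz":-0.075},
{"dx":21.0,"dy":-2.0,"dz":-0.0,"rx":-0.000,"ry":-0.000,"rz":-0.075},
{"dx":21.1,"dy":-0.4,"dz":-0.0,"rx":-0.000,"ry":-0.000,"rz":-0.075},
{"dx":21.0,"dy":1.2,"dz":-0.0,"rx":-0.000,"ry":-0.000,"rz":-0.075}
```

```bash
python3 -m inch '[{"dx":7,"dy":-20,"dz":0,"rx":0,"ry":0,"rz":-0.05,"hand":1},{"dx":8.5,"dy":-19,"dz":0,"rx":0,"ry":0,"rz":-0.075,"hand":1},{"dx":10,"dy":-18.5,"dz":0,"rx":0,"ry":0,"rz":-0.075,"hand":1},{"dx":11.5,"dy":-17.5,"dz":0,"rx":0,"ry":0,"rz":-0.075,"hand":1},{"dx":12.5,"dy":-17,"dz":0,"rx":0,"ry":0,"rz":-0.075,"hand":1},{"dx":14,"dy":-16,"dz":0,"rx":0,"ry":0,"rz":-0.075,"hand":1},{"dx":15,"dy":-14.5,"dz":0,"rx":0,"ry":0,"rz":-0.075,"hand":1},{"dx":16,"dy":-13.5,"dz":0,"rx":0,"ry":0,"rz":-0.075,"hand":1},{"dx":17,"dy":-12.5,"dz":0,"rx":0,"ry":0,"rz":-0.075,"hand":1},{"dx":18,"dy":-11,"dz":0,"rx":0,"ry":0,"rz":-0.075,"hand":1}]'
python3 -m inch '[{"dx":19,"dy":-9.5,"dz":0,"rx":0,"ry":0,"rz":-0.075,"hand":1},{"dx":19.5,"dy":-8,"dz":0,"rx":0,"ry":0,"rz":-0.075,"hand":1},{"dx":20,"dy":-6.5,"dz":0,"rx":0,"ry":0,"rz":-0.075,"hand":1},{"dx":20.5,"dy":-5,"dz":0,"rx":0,"ry":0,"rz":-0.075,"hand":1},{"dx":21,"dy":-3.5,"dz":0,"rx":0,"ry":0,"rz":-0.075,"hand":1},{"dx":21,"dy":-2,"dz":0,"rx":0,"ry":0,"rz":-0.075,"hand":1},{"dx":21,"dy":-0.5,"dz":0,"rx":0,"ry":0,"rz":-0.075,"hand":1},{"dx":21,"dy":1,"dz":0,"rx":0,"ry":0,"rz":-0.075,"hand":1},{"dx":0,"dy":0,"dz":0,"rx":0,"ry":0,"rz":0,"hand":1}]'; python3 -c '
from h import *
plan([.5383,.0232,.2287],1.529,2)'
```

```text
clock: 9.0
position: [0.5137, -0.143, 0.2284]
tool_rot: [-3.141, 0.0, 0.901]
force: [0.6, 0.2, -2.5]
grip_width: 0.0143
clock: 9.9
position: [0.5488, 0.0244, 0.2283]
tool_rot: [-3.141, -0.001, 1.505]
force: [0.3, -0.0, -3.2]
grip_width: 0.0142
clock 9.90 pos [0.5488 0.0244 0.2283] rpy [-3.1414e+00 -1.0000e-03  1.5048e+00] dist [-10.5  -1.2   0.4] rotvec [-0.    -0.001 -0.024]
{"dx":-1.0,"dy":-5.2,"dz":-0.2,"rx":-0.000,"ry":-0.001,"rz":-0.012},
{"dx":-0.9,"dy":-5.2,"dz":-0.2,"rx":-0.000,"ry":-0.001,"rz":-0.012}
```

```bash
python3 -m inch '[{"dx":-1,"dy":-5.2,"dz":0,"rx":0,"ry":0,"rz":-0.012,"hand":1},{"dx":-1,"dy":-5.2,"dz":0,"rx":0,"ry":0,"rz":-0.012,"hand":1},{"dx":0,"dy":0,"dz":0,"rx":0,"ry":0,"rz":0,"hand":1},{"dx":0,"dy":0,"dz":0,"rx":0,"ry":0,"rz":0,"hand":1}]'
cat > seefoot.py <<'E'
from h import *
import sys
np.set_printoptions(precision=4,suppress=True)
print(bot.observe()["position"])
for n in("top","side"):
    p,d=bot.grab_frame(n);P=cloud(n,d);np.savez(f"{sys.argv[1]}_{n}.npz",p=p,P=P)
    b=(130,40,280,200) if n=="top" else (230,50,430,200)
    cv2.imwrite(f"pics/{sys.argv[1]}_{n}.png",cv2.resize(p[b[1]:b[3],b[0]:b[2],::-1],None,fx=3.7,fy=3.7,interpolation=cv2.INTER_CUBIC))
E
python3 seefoot.py a; python3 foot.py w4
```

```text
clock: 10.3
position: [0.5376, 0.019, 0.2287]
tool_rot: [3.141, -0.0, 1.519]
force: [0.1, 0.5, -2.4]
grip_width: 0.0144
[0.5376 0.019  0.2287]
[0.5378 0.0192 0.2286] [ 3.1414 -0.      1.5193]
rod in tool 2164 yaw -0.003444197767273442 y at .18 -0.0010856399702004421 pitch 0.0020197275566992924 z at .18 -0.020043779940821106 xmax 0.11335947657432056
foot 0
```

View pics/a_top.png

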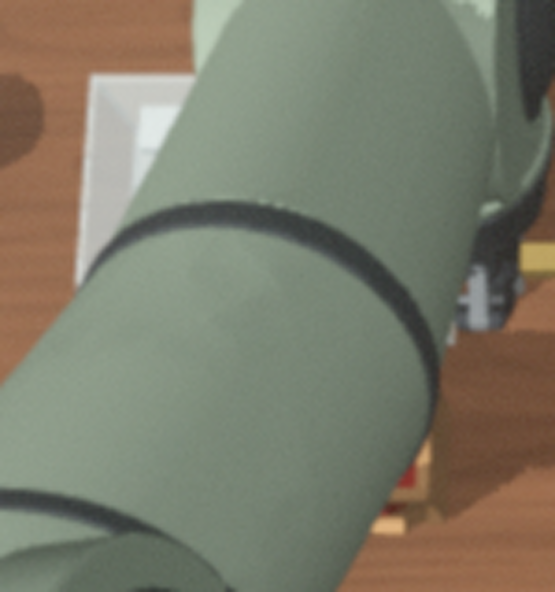

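View pics/a_side.png

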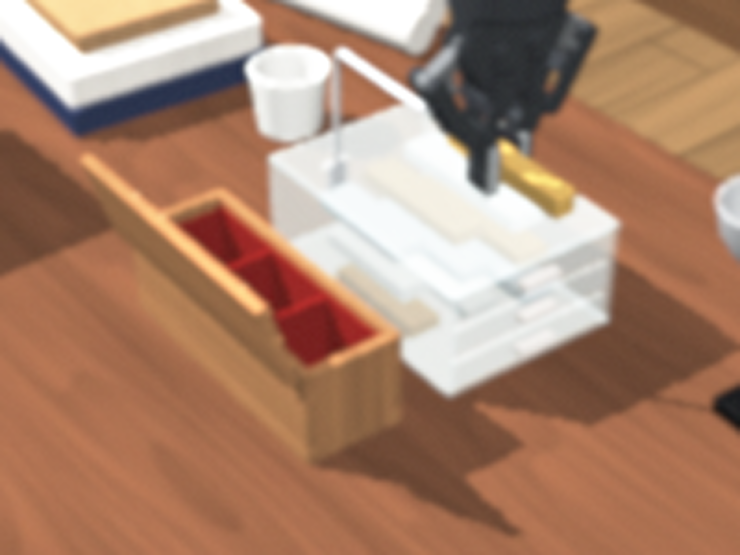

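View pics/w4.png

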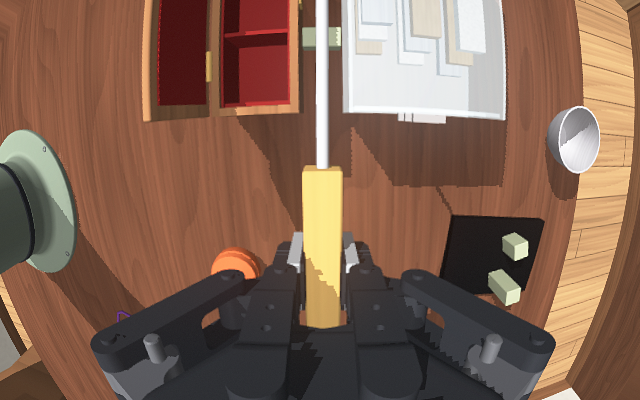

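Run:
```python
from h import *
np.set_printoptions(precision=4,suppress=True)
def proj(X):
    c,f,M,o=cam("side");v=M.T@(np.array(X)-o);return c["cy"]+f*v[1]/v[2],c["cx"]+f*v[0]/v[2]
print("expected foot centre bottom",proj([.5468,.1978,.1375]),"elbow top",proj([.5468,.1978,.250]))
print(atz(ray("side",(99.5,320.5)),.1375), atz(ray("side",(63.5,322.3)),.25))
z=np.load("a_side.npz");P=z["P"]
m=(P[...,2]>.135)&(P[...,2]<.17)&(abs(P[...,1]-.2)<.03)&(abs(P[...,0]-.547)<.03);print(m.sum(),P[m].mean(0),P[m].min(0),P[m].max(0))
c=z["p"][40:115,300:345,::-1];cv2.imwrite("pics/footc.png",cv2.resize(c,None,fx=8,fy=8,interpolation=cv2.INTER_CUBIC))
plan([.5383,.0232,.2287],1.529,1)
```

```text
expected foot centre bottom (np.float64(100.20412394567785), np.float64(320.50240116666237)) elbow top (np.float64(62.078643701434174), np.float64(319.8374100387091))
[0.5489 0.2006 0.1375] [0.5471 0.1879 0.25  ]
50 [0.5467 0.1971 0.1516] [0.5376 0.1937 0.1396] [0.5563 0.2015 0.1655]
clock 10.45 pos [0.5378 0.0192 0.2286] rpy [3.1414 0.     1.5194] dist [0.5 4.  0.1] rotvec [ 0.    0.   -0.01]
{"dx":4.0,"dy":0.3,"dz":-0.1,"rx":0.000,"ry":0.000,"rz":-0.010}
```

View pics/footc.png

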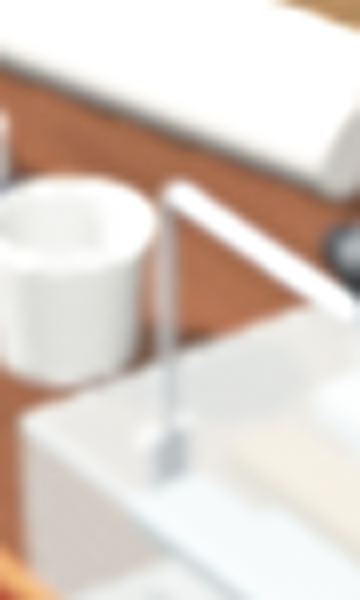

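The foot is where expected, at (0.547, 0.197). Now I'll lower it behind the seal.

```bash
python3 -m inch '[{"dx":4,"dy":0.3,"dz":0,"rx":0,"ry":0,"rz":-0.01,"hand":1},{"dx":0,"dy":0,"dz":15,"rx":0,"ry":0,"rz":0,"hand":1},{"dx":0,"dy":0,"dz":15,"rx":0,"ry":0,"rz":0,"hand":1},{"dx":0,"dy":0,"dz":15,"rx":0,"ry":0,"rz":0,"hand":1},{"dx":0,"dy":0,"dz":15,"rx":0,"ry":0,"rz":0,"hand":1},{"dx":0,"dy":0,"dz":0,"rx":0,"ry":0,"rz":0,"hand":1}]'; python3 -c '
from h import *
plan([.5383,.0232,.0958],1.529,6)'
```

```text
clock: 11.05
position: [0.5374, 0.0236, 0.167]
tool_rot: [-3.139, 0.001, 1.53]
force: [-0.3, 0.5, -2.9]
grip_width: 0.0149
clock 11.05 pos [0.5374 0.0236 0.167 ] rpy [-3.1390e+00  6.0000e-04  1.5304e+00] dist [  0.9  -0.4 -71.2] rotvec [-0.003  0.001  0.001]
{"dx":-0.1,"dy":0.2,"dz":11.9,"rx":-0.000,"ry":0.000,"rz":0.000},
{"dx":-0.1,"dy":0.2,"dz":11.9,"rx":-0.000,"ry":0.000,"rz":0.000},
{"dx":-0.1,"dy":0.2,"dz":11.9,"rx":-0.000,"ry":0.000,"rz":0.000},
{"dx":-0.1,"dy":0.2,"dz":11.9,"rx":-0.000,"ry":0.000,"rz":0.000},
{"dx":-0.1,"dy":0.2,"dz":11.9,"rx":-0.000,"ry":0.000,"rz":0.000},
{"dx":-0.1,"dy":0.2,"dz":11.9,"rx":-0.000,"ry":0.000,"rz":0.000}
```

```bash
python3 -m inch '[{"dx":0,"dy":0.5,"dz":14,"rx":0,"ry":0,"rz":0,"hand":1},{"dx":0,"dy":0.3,"dz":14,"rx":0,"ry":0,"rz":0,"hand":1},{"dx":0,"dy":0,"dz":14,"rx":0,"ry":0,"rz":0,"hand":1},{"dx":0,"dy":0,"dz":12,"rx":0,"ry":0,"rz":0,"hand":1},{"dx":0,"dy":0,"dz":8,"rx":0,"ry":0,"rz":0,"hand":1},{"dx":0,"dy":0,"dz":7,"rx":0,"ry":0,"rz":0,"hand":1},{"dx":0,"dy":0,"dz":0,"rx":0,"ry":0,"rz":0,"hand":1},{"dx":0,"dy":0,"dz":0,"rx":0,"ry":0,"rz":0,"hand":1}]'; python3 -c '
from h import *
plan([.5383,.0232,.0958],1.529,1)'; python3 foot.py w5; python3 seefoot.py b
```

```text
clock: 11.85
position: [0.5392, 0.0233, 0.0997]
tool_rot: [3.141, 0.0, 1.53]
force: [0.0, -0.5, -1.4]
grip_width: 0.0145
clock 11.85 pos [0.5392 0.0233 0.0997] rpy [3.1414 0.     1.5296] dist [-0.9 -0.1 -3.9] rotvec [0.    0.    0.001]
{"dx":-0.1,"dy":-0.9,"dz":3.9,"rx":0.000,"ry":0.000,"rz":0.001}
[0.5392 0.0233 0.0997] [3.1414 0.     1.5296]
rod in tool 2157 yaw -0.00314572574154461 y at .18 -0.0010660952455602978 pitch 0.004293318549321096 z at .18 -0.01978977076245008 xmax 0.1137074431968132
foot 4189 [ 0.1101 -0.0012  0.0805] [ 0.045 -0.03   0.045] [0.1576 0.0299 0.1   ]
[0.5392 0.0233 0.0999]
```

View pics/w5.png

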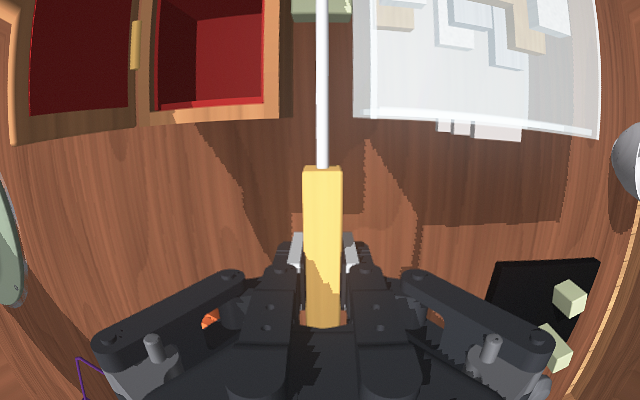

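View pics/b_side.png

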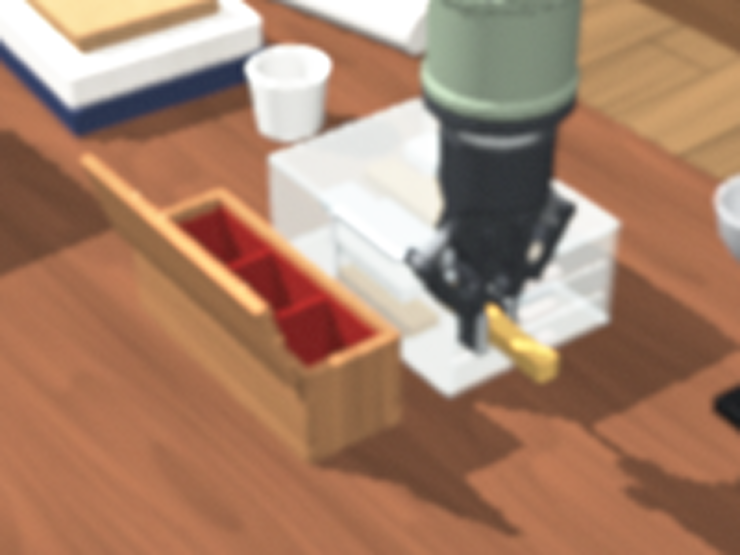

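```bash
python3 -m inch '[{"dx":0,"dy":-0.5,"dz":2.5,"rx":0,"ry":0,"rz":0,"hand":1},{"dx":0,"dy":0,"dz":2,"rx":0,"ry":0,"rz":0,"hand":1},{"dx":-4,"dy":0,"dz":0,"rx":0,"ry":0,"rz":0,"hand":1},{"dx":-5,"dy":0,"dz":0,"rx":0,"ry":0,"rz":0,"hand":1},{"dx":-5,"dy":0,"dz":0,"rx":0,"ry":0,"rz":0,"hand":1},{"dx":-6,"dy":0,"dz":0,"rx":0,"ry":0,"rz":0,"hand":1},{"dx":-6,"dy":0,"dz":0,"rx":0,"ry":0,"rz":0,"hand":1},{"dx":-6,"dy":0,"dz":0,"rx":0,"ry":0,"rz":0,"hand":1},{"dx":-6,"dy":0,"dz":0,"rx":0,"ry":0,"rz":0,"hand":1},{"dx":0,"dy":0,"dz":0,"rx":0,"ry":0,"rz":0,"hand":1}]'; python3 foot.py w6
```

```text
clock: 13.0
position: [0.5369, -0.0157, 0.0951]
tool_rot: [3.142, 0.0, 1.529]
force: [0.2, -0.4, -2.8]
grip_width: 0.0148
[ 0.5369 -0.0157  0.0951] [3.1415 0.0004 1.5286]
rod in tool 2146 yaw -0.003091733735421695 y at .18 -0.001047349485312612 pitch 0.002990329431790065 z at .18 -0.01991397978231118 xmax 0.11342284255919712
foot 9323 [0.0993 0.0002 0.0922] [ 0.0452 -0.03    0.045 ] [0.158  0.03   0.0986]
```

View pics/w6.png

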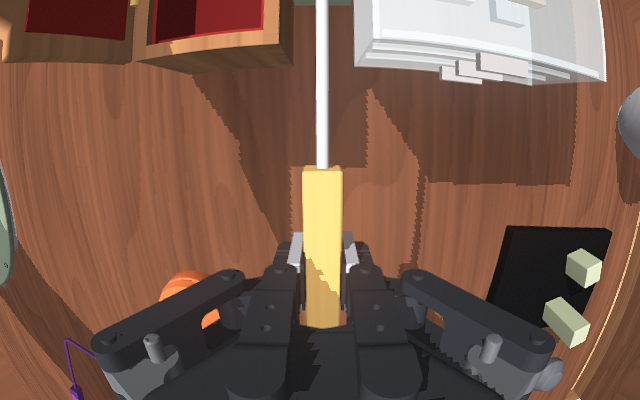

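The seal's front edge has moved to row ~5 and stays there relative to the rod, as expected once the foot touches it. No jamming force shows. I'll keep drawing.

```bash
python3 -m inch '[{"dx":-4,"dy":0,"dz":0,"rx":0,"ry":0,"rz":0,"hand":1},{"dx":-6,"dy":0,"dz":0,"rx":0,"ry":0,"rz":0,"hand":1},{"dx":-7,"dy":0,"dz":0,"rx":0,"ry":0,"rz":0,"hand":1},{"dx":-7,"dy":0,"dz":0,"rx":0,"ry":0,"rz":0,"hand":1},{"dx":-7,"dy":0,"dz":0,"rx":0,"ry":0,"rz":0,"hand":1},{"dx":-7,"dy":0,"dz":0,"rx":0,"ry":0,"rz":0,"hand":1},{"dx":-7,"dy":0,"dz":0,"rx":0,"ry":0,"rz":0,"hand":1},{"dx":-7,"dy":0,"dz":0,"rx":0,"ry":0,"rz":0,"hand":1},{"dx":-7,"dy":0,"dz":0,"rx":0,"ry":0,"rz":0,"hand":1},{"dx":0,"dy":0,"dz":0,"rx":0,"ry":0,"rz":0,"hand":1}]'; python3 seefoot.py c;python3 foot.py w7
```

```text
clock: 14.05
position: [0.5344, -0.0748, 0.095]
tool_rot: [3.142, 0.0, 1.528]
force: [0.3, -0.8, -2.7]
grip_width: 0.0147
[ 0.5344 -0.0748  0.095 ]
[ 0.5345 -0.0736  0.095 ] [-3.1416 -0.      1.5295]
rod in tool 2152 yaw -0.003330115731879145 y at .18 -0.0010895922887016315 pitch 0.004689175635259004 z at .18 -0.019777503173907605 xmax 0.11325902953765309
foot 9283 [0.1004 0.0003 0.0956] [ 0.0452 -0.03    0.0753] [0.1592 0.03   0.0984]
```

View pics/c_side.png

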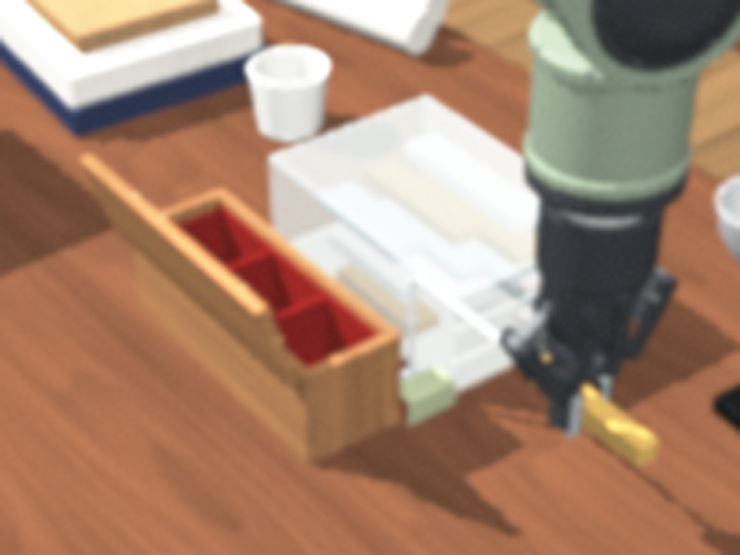

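View pics/w7.png

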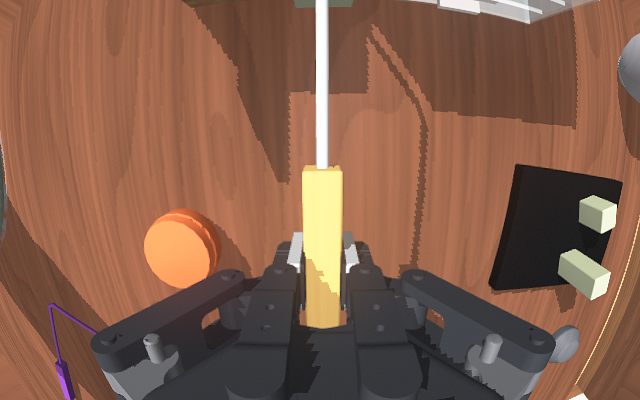

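The seal is emerging, pale green at (427,395) in the side crop. About 57 mm more to go.

```bash
python3 -m inch '[{"dx":-4,"dy":0,"dz":0,"rx":0,"ry":0,"rz":0,"hand":1},{"dx":-7,"dy":0,"dz":0,"rx":0,"ry":0,"rz":0,"hand":1},{"dx":-7,"dy":0,"dz":0,"rx":0,"ry":0,"rz":0,"hand":1},{"dx":-7,"dy":0,"dz":0,"rx":0,"ry":0,"rz":0,"hand":1},{"dx":-7,"dy":0,"dz":0,"rx":0,"ry":0,"rz":0,"hand":1},{"dx":-7,"dy":0,"dz":0,"rx":0,"ry":0,"rz":0,"hand":1},{"dx":-7,"dy":0,"dz":0,"rx":0,"ry":0,"rz":0,"hand":1},{"dx":-7,"dy":0,"dz":0,"rx":0,"ry":0,"rz":0,"hand":1},{"dx":-4,"dy":0,"dz":0,"rx":0,"ry":0,"rz":0,"hand":1},{"dx":0,"dy":0,"dz":0,"rx":0,"ry":0,"rz":0,"hand":1}]'; python3 seefoot.py d
python3 - <<'E'
from h import *
np.set_printoptions(precision=4,suppress=True)
bot.grab_frame("side");P=np.load("d_side.npz")["P"]
r=bot.trace("side","seal")
for k in r[:3]:
    q=P[k["region"]];q=q[q[:,2]>.018];print(k["score"],k["box"],q.mean(0),q.min(0),q.max(0))
for k in bot.tip_of("side","gap_mouth")[:1]: print(k,atz(ray("side",k["centre"]),0))
E
```

```text
clock: 15.2
position: [0.5321, -0.1313, 0.095]
tool_rot: [3.142, 0.0, 1.529]
force: [-0.7, 0.4, -2.5]
grip_width: 0.0145
[ 0.5321 -0.1313  0.095 ]
0.56 [345.6, 160.4, 365.0, 176.1] [0.5368 0.0296 0.0236] [0.5165 0.0192 0.0183] [0.5607 0.0419 0.0276]
{'centre': [158.3, 342.1], 'score': 0.63} [ 0.5429  0.0972 -0.    ]
```

View pics/d_side.png

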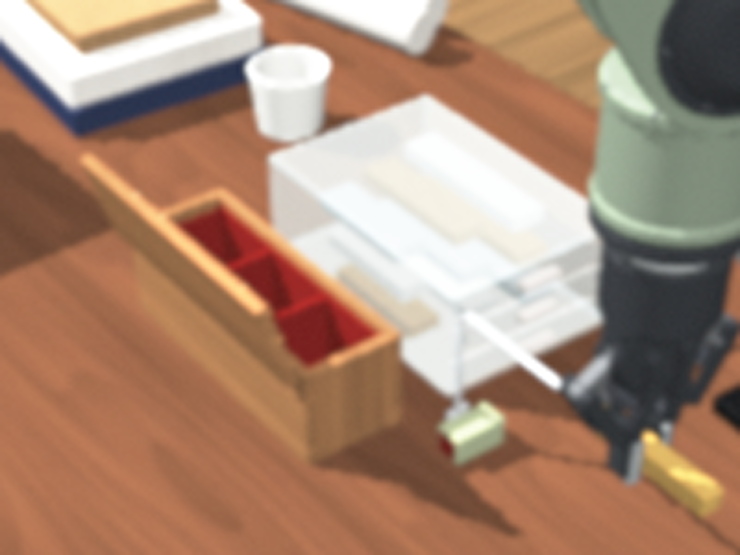

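The seal is out at (0.537, 0.031), about 54 mm outside the mouth. Next: back the foot off, lift, and return.

```bash
python3 -m inch '[{"dx":5,"dy":0,"dz":0,"rx":0,"ry":0,"rz":0,"hand":1},{"dx":5,"dy":0,"dz":0,"rx":0,"ry":0,"rz":0,"hand":1},{"dx":0,"dy":0,"dz":-10,"rx":0,"ry":0,"rz":0,"hand":1},{"dx":0,"dy":0,"dz":-20,"rx":0,"ry":0,"rz":0,"hand":1},{"dx":0,"dy":0,"dz":-25,"rx":0,"ry":0,"rz":0,"hand":1},{"dx":0,"dy":0,"dz":-25,"rx":0,"ry":0,"rz":0,"hand":1},{"dx":0,"dy":0,"dz":-25,"rx":0,"ry":0,"rz":0,"hand":1},{"dx":0,"dy":0,"dz":-25,"rx":0,"ry":0,"rz":0,"hand":1},{"dx":0,"dy":0,"dz":-3,"rx":0,"ry":0,"rz":0,"hand":1},{"dx":0,"dy":0,"dz":0,"rx":0,"ry":0,"rz":0,"hand":1}]'; python3 -c '
from h import *
plan([.4725,-.3509,.2287],.171,18)'
```

```text
clock: 16.45
position: [0.5327, -0.1204, 0.2286]
tool_rot: [3.14, -0.0, 1.53]
force: [-0.0, 0.5, -2.4]
grip_width: 0.0149
clock 16.45 pos [ 0.5327 -0.1204  0.2286] rpy [ 3.1403e+00 -2.0000e-04  1.5300e+00] dist [-6.020e+01 -2.305e+02  1.000e-01] rotvec [ 1.000e-03 -1.000e-03  1.359e+00]
{"dx":-12.9,"dy":-2.8,"dz":-0.0,"rx":0.000,"ry":-0.000,"rz":0.076},
{"dx":-13.1,"dy":-1.8,"dz":-0.0,"rx":0.000,"ry":-0.000,"rz":0.076},
{"dx":-13.2,"dy":-0.8,"dz":-0.0,"rx":0.000,"ry":-0.000,"rz":0.076},
{"dx":-13.2,"dy":0.2,"dz":-0.0,"rx":0.000,"ry":-0.000,"rz":0.076},
{"dx":-13.2,"dy":1.2,"dz":-0.0,"rx":0.000,"ry":-0.000,"rz":0.076},
{"dx":-13.1,"dy":2.1,"dz":-0.0,"rx":0.000,"ry":-0.000,"rz":0.076},
{"dx":-12.9,"dy":3.1,"dz":-0.0,"rx":0.000,"ry":-0.000,"rz":0.076},
{"dx":-12.6,"dy":4.1,"dz":-0.0,"rx":0.000,"ry":-0.000,"rz":0.076},
{"dx":-12.2,"dy":5.0,"dz":-0.0,"rx":0.000,"ry":-0.000,"rz":0.076},
{"dx":-11.8,"dy":5.9,"dz":-0.0,"rx":0.000,"ry":-0.000,"rz":0.076},
{"dx":-11.4,"dy":6.8,"dz":-0.0,"rx":0.000,"ry":-0.000,"rz":0.076},
{"dx":-10.8,"dy":7.6,"dz":-0.0,"rx":0.000,"ry":-0.000,"rz":0.076},
{"dx":-10.2,"dy":8.4,"dz":-0.0,"rx":0.000,"ry":-0.000,"rz":0.076},
{"dx":-9.5,"dy":9.2,"dz":-0.0,"rx":0.000,"ry":-0.000,"rz":0.076},
{"dx":-8.8,"dy":9.9,"dz":-0.0,"rx":0.000,"ry":-0.000,"rz":0.076},
{"dx":-8.0,"dy":10.5,"dz":-0.0,"rx":0.000,"ry":-0.000,"rz":0.076},
{"dx":-7.2,"dy":11.1,"dz":-0.0,"rx":0.000,"ry":-0.000,"rz":0.076},
{"dx":-6.4,"dy":11.6,"dz":-0.0,"rx":0.000,"ry":-0.000,"rz":0.076}
```

```bash
python3 -m inch '[{"dx":-13,"dy":-3,"dz":0,"rx":0,"ry":0,"rz":0.06,"hand":1},{"dx":-13,"dy":-2,"dz":0,"rx":0,"ry":0,"rz":0.076,"hand":1},{"dx":-13,"dy":-1,"dz":0,"rx":0,"ry":0,"rz":0.076,"hand":1},{"dx":-13,"dy":0,"dz":0,"rx":0,"ry":0,"rz":0.076,"hand":1},{"dx":-13,"dy":1,"dz":0,"rx":0,"ry":0,"rz":0.076,"hand":1},{"dx":-13,"dy":2,"dz":0,"rx":0,"ry":0,"rz":0.076,"hand":1},{"dx":-13,"dy":3,"dz":0,"rx":0,"ry":0,"rz":0.076,"hand":1},{"dx":-12.5,"dy":4,"dz":0,"rx":0,"ry":0,"rz":0.076,"hand":1},{"dx":-12,"dy":5,"dz":0,"rx":0,"ry":0,"rz":0.076,"hand":1},{"dx":-12,"dy":6,"dz":0,"rx":0,"ry":0,"rz":0.076,"hand":1}]'
python3 -m inch '[{"dx":-11.5,"dy":7,"dz":0,"rx":0,"ry":0,"rz":0.076,"hand":1},{"dx":-11,"dy":7.5,"dz":0,"rx":0,"ry":0,"rz":0.076,"hand":1},{"dx":-10,"dy":8.5,"dz":0,"rx":0,"ry":0,"rz":0.076,"hand":1},{"dx":-9.5,"dy":9,"dz":0,"rx":0,"ry":0,"rz":0.076,"hand":1},{"dx":-9,"dy":10,"dz":0,"rx":0,"ry":0,"rz":0.076,"hand":1},{"dx":-8,"dy":10.5,"dz":0,"rx":0,"ry":0,"rz":0.076,"hand":1},{"dx":-7,"dy":11,"dz":0,"rx":0,"ry":0,"rz":0.076,"hand":1},{"dx":-6.5,"dy":11.5,"dz":0,"rx":0,"ry":0,"rz":0.076,"hand":1},{"dx":0,"dy":0,"dz":0,"rx":0,"ry":0,"rz":0,"hand":1},{"dx":0,"dy":0,"dz":0,"rx":0,"ry":0,"rz":0,"hand":1}]'; python3 -c '
from h import *
plan([.4775,-.3546,.2287],.186,1)'
```

```text
clock: 17.45
position: [0.4988, -0.249, 0.227]
tool_rot: [-3.14, 0.001, 0.78]
force: [-0.1, 0.5, -1.9]
grip_width: 0.0151
clock: 18.45
position: [0.4733, -0.3507, 0.2272]
tool_rot: [-3.141, 0.001, 0.178]
force: [0.0, -0.1, -2.5]
grip_width: 0.0145
clock 18.45 pos [ 0.4733 -0.3507  0.2272] rpy [-3.1411e+00  1.3000e-03  1.7770e-01] dist [ 4.2 -3.9  1.5] rotvec [-0.001  0.001 -0.008]
{"dx":3.5,"dy":4.6,"dz":-1.5,"rx":-0.001,"ry":0.001,"rz":-0.008}
```

```bash
python3 -m inch '[{"dx":3.5,"dy":4.5,"dz":0,"rx":-0.001,"ry":0.001,"rz":-0.008,"hand":1},{"dx":0,"dy":0,"dz":15,"rx":0,"ry":0,"rz":0,"hand":1},{"dx":0,"dy":0,"dz":20,"rx":0,"ry":0,"rz":0,"hand":1},{"dx":0,"dy":0,"dz":20,"rx":0,"ry":0,"rz":0,"hand":1},{"dx":0,"dy":0,"dz":20,"rx":0,"ry":0,"rz":0,"hand":1},{"dx":0,"dy":0,"dz":15,"rx":0,"ry":0,"rz":0,"hand":1},{"dx":0,"dy":0,"dz":13,"rx":0,"ry":0,"rz":0,"hand":1},{"dx":0,"dy":0,"dz":5,"rx":0,"ry":0,"rz":0,"hand":1},{"dx":0,"dy":0,"dz":0,"rx":0,"ry":0,"rz":0,"hand":1},{"dx":0,"dy":0,"dz":0,"rx":0,"ry":0,"rz":0,"hand":1}]'; python3 -c '
from h import *
plan([.4775,-.3546,.0995],.186,1)'; python3 foot.py w8
```

```text
clock: 19.45
position: [0.4784, -0.3548, 0.1205]
tool_rot: [3.14, -0.002, 0.186]
force: [0.9, 0.4, -2.3]
grip_width: 0.0148
clock 19.45 pos [ 0.4784 -0.3548  0.1205] rpy [ 3.140e+00 -1.500e-03  1.857e-01] dist [ -0.9   0.2 -21. ] rotvec [ 0.002 -0.002 -0.   ]
{"dx":-0.9,"dy":-0.4,"dz":21.0,"rx":0.002,"ry":-0.002,"rz":-0.000}
[ 0.4784 -0.3548  0.1205] [ 3.14   -0.0015  0.1857]
rod in tool 2110 yaw -0.0018331681913772615 y at .18 -0.00028093383120904715 pitch 0.004526805024907499 z at .18 -0.019718957610476033 xmax 0.11322631358495212
foot 0
```

View pics/w8.png

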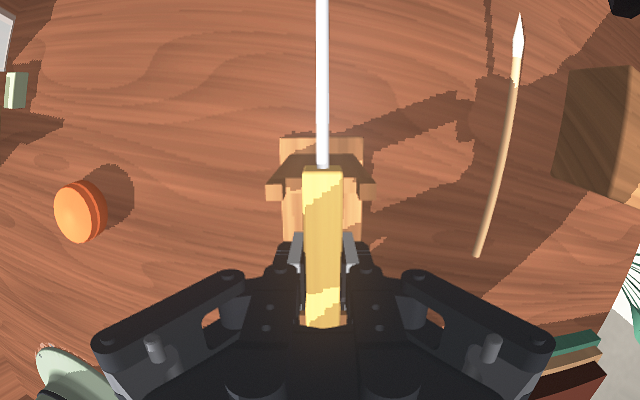

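The handle is centred over the front cradle (cheeks at columns 266 and 375, handle 303–343). I'll lower it in.

```bash
python3 -m inch '[{"dx":-1,"dy":0,"dz":8,"rx":0,"ry":0,"rz":0,"hand":1},{"dx":0,"dy":0,"dz":6,"rx":0,"ry":0,"rz":0,"hand":1},{"dx":0,"dy":0,"dz":4,"rx":0,"ry":0,"rz":0,"hand":1},{"dx":0,"dy":0,"dz":2,"rx":0,"ry":0,"rz":0,"hand":1},{"dx":0,"dy":0,"dz":0,"rx":0,"ry":0,"rz":0,"hand":1},{"dx":0,"dy":0,"dz":0,"rx":0,"ry":0,"rz":0,"hand":1}]'
```

```text
clock: 20.1
position: [0.4773, -0.3548, 0.1001]
tool_rot: [3.14, -0.001, 0.186]
force: [-0.7, -0.0, -2.8]
grip_width: 0.015
```

```bash
python3 -m inch '[{"dx":0,"dy":0,"dz":0.8,"rx":0,"ry":0,"rz":0,"hand":1},{"dx":0,"dy":0,"dz":0.5,"rx":0,"ry":0,"rz":0,"hand":1},{"dx":0,"dy":0,"dz":0,"rx":0,"ry":0,"rz":0,"hand":1}]'
```

```text
clock: 20.4
position: [0.4774, -0.3548, 0.0988]
tool_rot: [3.14, -0.001, 0.186]
force: [0.9, -0.4, -0.5]
grip_width: 0.0146
```

The cradle is now carrying the weight, so I'll open slowly.

```bash
python3 -m inch '[{"dx":0,"dy":0,"dz":0.3,"rx":0,"ry":0,"rz":0,"hand":0.5},{"dx":0,"dy":0,"dz":0,"rx":0,"ry":0,"rz":0,"hand":0},{"dx":0,"dy":0,"dz":0,"rx":0,"ry":0,"rz":0,"hand":-0.5},{"dx":0,"dy":0,"dz":0,"rx":0,"ry":0,"rz":0,"hand":-1},{"dx":0,"dy":0,"dz":0,"rx":0,"ry":0,"rz":0,"hand":-1},{"dx":0,"dy":0,"dz":0,"rx":0,"ry":0,"rz":0,"hand":-1},{"dx":0,"dy":0,"dz":0,"rx":0,"ry":0,"rz":0,"hand":-1}]' 
python3 -m inch '[{"dx":0,"dy":0,"dz":-5,"rx":0,"ry":0,"rz":0,"hand":-1},{"dx":0,"dy":0,"dz":-15,"rx":0,"ry":0,"rz":0,"hand":-1},{"dx":0,"dy":0,"dz":-25,"rx":0,"ry":0,"rz":0,"hand":-1},{"dx":0,"dy":0,"dz":-25,"rx":0,"ry":0,"rz":0,"hand":-1},{"dx":0,"dy":0,"dz":-25,"rx":0,"ry":0,"rz":0,"hand":-1},{"dx":0,"dy":0,"dz":-25,"rx":0,"ry":0,"rz":0,"hand":-1},{"dx":0,"dy":0,"dz":-25,"rx":0,"ry":0,"rz":0,"hand":-1},{"dx":0,"dy":0,"dz":-8,"rx":0,"ry":0,"rz":0,"hand":-1},{"dx":0,"dy":0,"dz":0,"rx":0,"ry":0,"rz":0,"hand":-1},{"dx":0,"dy":0,"dz":0,"rx":0,"ry":0,"rz":0,"hand":-1}]'
python3 foot.py w9; python3 seefoot.py e
python3 - <<'E'
from h import *
np.set_printoptions(precision=4,suppress=True)
z=np.load("w9.npz");p=z["p"].astype(int);P=z["P"]
h=(p[...,1]-p[...,2]>60)&(P[...,2]>.112)&(P[...,2]<.14)&(np.hypot(P[...,0]-.465,P[...,1]+.355)<.09)
h=h&(np.abs(np.mgrid[0:400,0:640][1]-321)<11)
q=P[h];print("handle",h.sum(),cv2.minAreaRect((q[:,:2]*1000).astype(np.float32)),np.median(q,0),"tilt",np.polyfit(q[:,0],q[:,2],1)[0])
h2=np.isfinite(P[...,2])&(P[...,2]>.1)&(P[...,2]<.14)&(P[...,0]>.53)&(P[...,0]<.67)&(abs(P[...,1]+.33)<.03)
k=P[h2];print("rod yaw",np.polyfit(k[:,0],k[:,1],1)[0],"z slope",np.polyfit(k[:,0],k[:,2],1)[0])
b=(P[...,2]>.005)&(P[...,2]<.018)&(np.hypot(P[...,0]-.465,P[...,1]+.355)<.09)
print("base",cv2.minAreaRect((P[b][:,:2]*1000).astype(np.float32)))
bot.grab_frame("side");Q=np.load("e_side.npz")["P"]
for t in bot.trace("side","seal")[:2]:
    q=Q[t["region"]];q=q[q[:,2]>.018];print("seal",t["score"],t["box"],q.mean(0))
E
```

```text
clock: 21.1
position: [0.4773, -0.3547, 0.0984]
tool_rot: [3.141, -0.001, 0.186]
force: [0.6, -0.9, -0.7]
grip_width: 0.0853
clock: 22.1
position: [0.4769, -0.3543, 0.2511]
tool_rot: [3.141, -0.001, 0.186]
force: [-0.1, 0.3, 0.5]
grip_width: 0.085
[ 0.4769 -0.3543  0.2511] [ 3.141  -0.0008  0.1859]
[ 0.4768 -0.3543  0.2507]
handle 1923 ((466.44757080078125, -356.62548828125), (108.0653076171875, 15.34462833404541), 11.064525604248047) [ 0.4701 -0.3563  0.1253] tilt -0.0018962891803380097
rod yaw 0.20497716757554246 z slope 0.0009784582324166952
base ((466.5471496582031, -356.50543212890625), (118.88882446289062, 70.18377685546875), 10.891448974609375)
seal 0.59 [348.6, 158.9, 366.3, 175.2] [0.5374 0.0309 0.0237]Traceback (most recent call last):
  File "foot.py", line 11, in <module>
    rod=near&(abs(L[...,2]+.021)<.012);q=L[rod];a=np.polyfit(q[:,0],q[:,1],1);b=np.polyfit(q[:,0],q[:,2],1)
                                                  ~~~~~~~~~~^^^^^^^^^^^^^^^^^
    raise TypeError("expected non-empty vector for x")
TypeError: expected non-empty vector for x
```

View pics/w9.png

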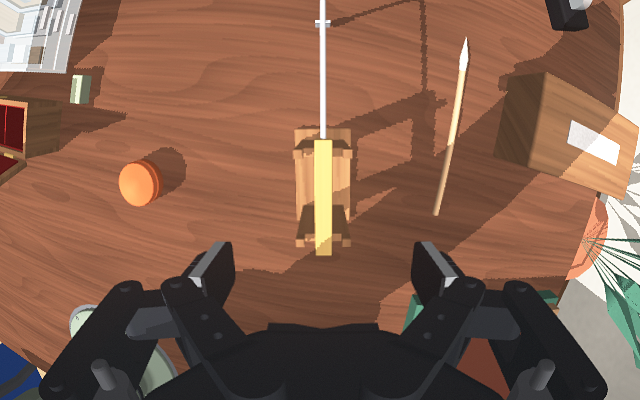

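View pics/e_top.png

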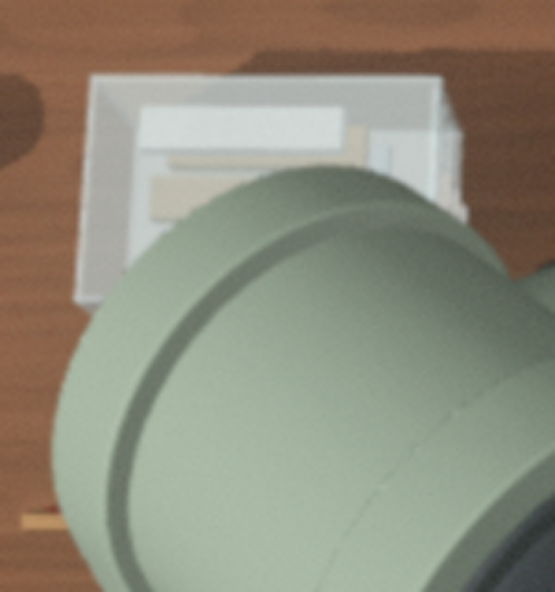

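The wrist view shows the rod lying in both cradles, its centre within 1 mm of the rest's, and the seal on the open top at (80,88). Handing in.

```bash
python3 -c '
from workcell import bot
print(bot.observe()["clock"],bot.job_done())'
```

```text
the job is handed in; nothing more can be done
22.35 None
```

I took the brass-handled rod off its rest, lowered its foot behind the seal and drew the seal straight out through the right-hand end of the gap. The rod is back in both cradles. I handed the job in at 22.35 s of the 53 s; it reports no verdict.

**Last checks:**
- **Seal:** it lies flat at about (0.537, 0.031) with its top at z ≈ 0.024. That puts its centre about 54 mm outside the mouth, and its near edge roughly 4 cm clear rather than the 3 cm asked for. I saw no sign of fingers or arm touching it.
- **Rod:** the handle centre is within about 1 mm of the rest's centre, it is level to about 0.1–0.2°, and it lines up with the rest to within about 1°.
- **Robot:** the gripper is open and raised well clear of everything.

**Where things disagreed:**
- The seal lay across the gap, not along it as the text said. It still came out without jamming, and no noticeable force showed at the wrist.
- The networks and my wall fits put the mouth anywhere from y = 0.084 to 0.097. The seal is well outside the required 35 mm whichever is right.
- My last foot-measuring script stopped with an error because the rod was already released. I used a separate fit on the same picture instead.
- The arm blocked the top camera at the end, so the final seal position comes from the side camera alone. The wrist picture shows the seal there too.

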